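# Put the dried boards and mug away

### The job

The dishes are dry: take the thick wooden board and the thin green board out of the drainer and stand each upright in the free slot of the wooden board stand that fits its thickness (wide slot for the thick one, outer narrow slot for the thin one), right down on the stand's foot and about centred along the slot. Hang the blue mug by its handle on the hook of the mug stand. The tray already in the board stand and all the other things must stay where they are and upright.

Things in the scene. Friction and masses are not known exactly. Their poses are not given: they have to be found in the camera images.
- thick_board: Thick brown wooden breakfast board standing on its long edge in one of the drainer's two places: 180 mm long (its x), 24 mm thick (its y), 130 mm high (its z). Origin: centre of its underside (the long edge it stands on). A dark round mark near one top corner is only a look.
- thin_board: Thin green plastic breakfast board standing on its long edge in the drainer's other place: 170 mm long (x), 12 mm thick (y), 125 mm high (z). Origin: centre of its underside. It may lean a few degrees.
- drainer: Fixed grey dish drainer, 160 (x) x 196 (y) mm, on the wooden cover board over the hob (cover top at z = 0.026). Origin: centre of its underside. Tray floor 12 mm up, a rim 20 mm up on its +-y sides only. Two places at its y = +40 and -40 mm, each 27 mm wide between two steel wire loops that run along its x (x from -52 to 52 mm) and reach 78 mm above its underside.
- board_stand: Fixed wooden board stand, 130 (x) x 165 (y) mm foot, 12 mm thick, on the worktop. Origin: centre of its underside. Pairs of 8 mm dowels with round tips, at its x = +-45 mm, reach 77 mm up and bound three slots that run along its x, open at both ends: wide (30 mm) at y = +50 mm, middle (18 mm, holds the tray) at y = 0, narrow (18 mm) at y = -50 mm.
- slot_wide (a point): Centre of the floor of the 30 mm wide slot; axes those of the board stand (x along the slot, y across it).
- slot_narrow (a point): Centre of the floor of the free 18 mm narrow slot; axes those of the board stand.
- mug: Blue mug, outer diameter 80 mm, 85 mm tall, wall 3.5 mm, empty and open; origin: centre of its underside, z up. One handle at its +y side, in its y-z plane: 10 mm thick bar reaching out to y = 82 mm, its opening about y = 40 to 72 mm, z = 25 to 65 mm.
- mug_handle (a point): Centre of the opening of the mug's handle, at (0, 56, 45) mm in the mug's frame.
- mug_stand: Fixed dark wooden mug stand on the cover board: round foot of 110 mm diameter, 18 mm post, top 182 mm above its underside. Origin: centre of its underside. One steel hook of 8 mm wire leaves the post along the stand's -x at 150 mm height (wire centre), is level out to x = -66 mm and turns up at its end to x = -81 mm, its tip 167 mm up.
- hook_seat (a point): Point on top of the hook's level wire, at (-42, 0, 154) mm in the mug stand's frame; its -x points to the hook's tip. The handle shall hang about here.
- oil_bottle: Bystander: dark green glass oil bottle, 61 mm across, 268 mm tall, the tallest thing among the work; origin at the centre of its underside. Leave alone.
- pepper_mill: Bystander: brown wooden pepper mill, 58 mm across, 170 mm tall; origin at the centre of its underside. Leave alone.
- cocoa_tin: Bystander: yellow tin with a green lid, 75 x 91 x 182 mm, on the cover board; origin at the centre of its underside. Leave alone.
- tomato: Bystander: red tomato, 62 mm, on the cover board; origin at the centre of its underside. Leave alone.
- glass: Bystander: clear drinking glass, 81 mm across, 92 mm tall; origin at the centre of its underside. Leave alone.
- spice_jar: Bystander: spice jar with a black cap, 41 mm across, 105 mm tall; origin at the centre of its underside. Leave alone.
- tray: Bystander: small steel baking tray, 160 x 10 x 118 mm, already standing upright in the middle slot of the board stand; origin at the centre of its underside. Leave alone.

How it is judged:
By the outcome, as a careful person would: the job done as asked, in the order asked, and still so for the second after the job is handed in, with the robot touching nothing.
It also fails if it takes over 72 s, if anything falls off the work surface, if the arm or the gripper's body presses on something with over 40 N, if the wrist force passes 120 N, or if a joint passes its speed limit or range.

### The arm

A 6-joint arm with a two-finger parallel gripper is mounted at the origin on a cart in front of the work surface, level with it; the furniture and walls round the work are solid. World frame = base frame: x ahead of the robot, y to its left, z up, the work surface at z = 0. Lengths are in m, angles in rad, forces in N, time in s.
With the tool pointing down it reaches from about 0.35 to 0.875 m from the base axis. Payload 15.5 kg.
Tool frame: the origin (TCP) lies at the very end of the fingers, on their centre line; the grasp point (between the pads) lies 19 mm behind it (arm.tcp_to_grasp is the distance from the TCP to the grasp point, in m); z points along the fingers, y is the line along which they close (so a half turn about z gives the same grasp; the last joint's range is limited). The gripper opens to 85 mm and grips with 20 to 120 N. Pads are 22 mm wide; open, the fingers measure 114 mm over their backs; the gripper's body (76 mm by 85 mm) begins 54 mm behind the grasp point. The pads swing forward as they close: fully open they stand 13 mm farther back than shut.
Start: joints at [-1.399, 0.494, 1.345, -0, 1.302, -0.096], TCP at [0.165, -0.603, 0.231] pointing down, gripper open.
Joint ranges: [-2.91, 2.91], [-0.82, 2.16], [0.22, 2.67], [-1.22, 4.37], [0.12, 2.79], [-3.08, 3.08]. Speed limits (rad/s): [1.89, 1.89, 2.57, 3.01, 3.01, 3.01].

### API

Orientations are given as a 3x3 rotation matrix whose columns are the frame's x, y, z axes.
In Python, from cell import readout, snapshot, job, arm gives the robot as it stands.
- The arm moves only by the tool play_rows, never from a script. Its argument "plan" is a list of rows, each an object with "hand": the opening, from -1 (shut) to 1 (fully open); "dp": the shift along the tool's x, y, z in m, a list of three; "turn": the turn, a rotation vector about the tool's x, y, z in degrees, a list of three. A call has exactly 8 rows; each row shifts and turns the commanded pose from where the row before left it, along the tool's axes as they then stand; what a row does not reach is not made up. A row lasts 1/12 s, in which the tool goes at most 41.7 mm and 7.16 degrees, less where a joint would pass 70% of its speed; a pose out of reach is approached as far as the arm can. A call is refused whole if a number of a shift passes 0.0417 or a number of a turn 7.16, either way. A call with a gripper value outside its range is refused whole. The fingers move at their own pace and stop on an object; the grip force is fixed at half the most. Time passes only in rows, so rows that do not move let the fingers close, or fill a call up. It gives the time, the measured TCP pose, the force, the opening and the grip force at its end, in the units of the state.
- readout.read_state(): the state, without advancing time (a new reading comes with each control period).
- snapshot(name): name is "side" or "top"; returns a dict with "image" (384x512x3 uint8, red, green, blue), "fx", "fy", "cx", "cy" (pixels), "R" (3x3) and "t" (3): a world point X has camera coordinates R X + t. Camera axes: x right, y down, z forward; pixel columns grow to the right and rows downward; lengths in m; the calibration is good to about 2 mm. A picture is of the moment at which its call begins. There is no depth.
- job.sign_off(): hands the job in; it is judged then, once.
The state is a dict: "clock": time; "q": joint angles; "dq": joint speeds; "effort": joint torques, N m; "tcp_pos": TCP position; "ee_rot": TCP orientation; "contact_force": force on the tool from outside, world axes, zero at the start; "torque": the same for the moment, N m; "finger_gap": finger opening in m; "grasp_force": force on a finger pad.
Only numpy, scipy, OpenCV 4.12 (cv2) and the standard library are available. Lean on these libraries where they do the work, as an engineer would, in place of code of your own. Each camera call takes 0.05 s, during which the arm holds its last target. There are 200 camera calls.

## Working session

There is one attempt and no reset: what is moved stays moved. The work goes in short steps, Python scripts to look and compute and a tool call to move; the robot and the scene stay as the last step left them, time stands still between calls to the robot, and variables do not carry over. Pictures are saved under pics/ and viewed, at most 10 in all, crops included, and the job is handed in when it is done.

Besides the shell and the picture viewer there is one more tool, called after "Request:" in YAML: its name, and indented under it one key for each argument. play_rows: Moves the arm, as the interface text tells. Its arguments: {"type":"object","properties":{"plan":{"type":"array"}},"required":["plan"]}

```bash
ls; mkdir -p pics; python3 - <<'E'
from cell import readout, snapshot, job, arm
import cv2,numpy as np
s=readout.read_state(); print(s['clock'],s['tcp_pos'],s['ee_rot'],s['finger_gap'])
print([a for a in dir(arm) if a[0]!='_'])
for n in('side','top'):
    c=snapshot(n); print(n,c['fx'],c['fy'],c['cx'],c['cy'],np.round(c['R'],4).tolist(),np.round(c['t'],4).tolist())
    np.savez(n+'0.npz',**c)
    cv2.imwrite(f'pics/{n}0.png',cv2.resize(c['image'][:,:,::-1],(800,600),interpolation=cv2.INTER_CUBIC))
E
```

```text
pics
0.0 [ 0.16534228 -0.60236501  0.23067563] [[ 9.64357960e-01  2.64600987e-01 -2.06186400e-04]
 [ 2.64601038e-01 -9.64357194e-01  1.22220617e-03]
 [ 1.24559620e-04 -1.23320138e-03 -9.99999232e-01]] 0.08515980021077342
['Unreachable', 'tcp_to_grasp']
side 349.08603413458303 349.08603413458303 254.99162376791472 188.27198960643008 [[-0.8939, -0.4482, -0.0032], [-0.2268, 0.4584, -0.8593], [0.3867, -0.7674, -0.5114]] [0.5278, 0.2545, 0.8879]
top 488.06773876160264 488.06773876160264 252.51240472215486 181.71067710785914 [[0.0035, -1.0, 0.0047], [-0.9853, -0.0042, -0.1708], [0.1708, -0.0041, -0.9853]] [-0.0573, 0.6091, 1.4594]
```

View pics/side0.png

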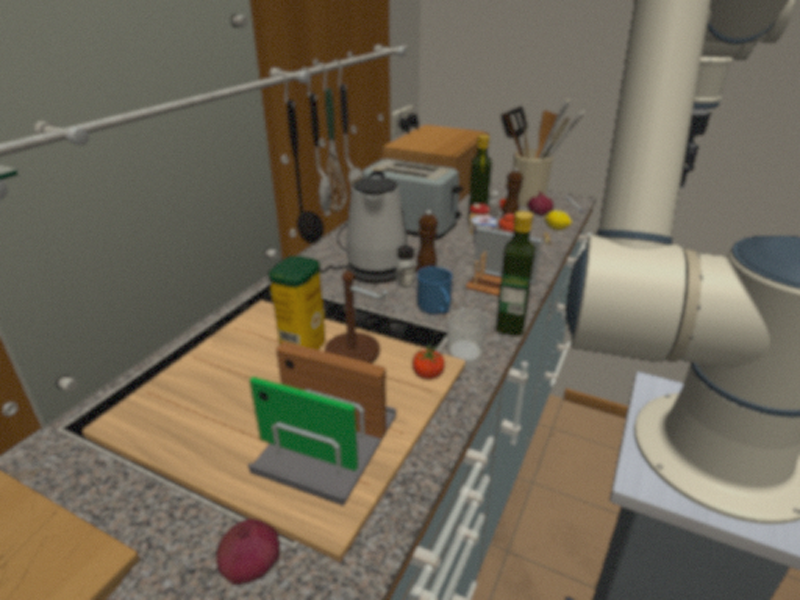

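View pics/top0.png

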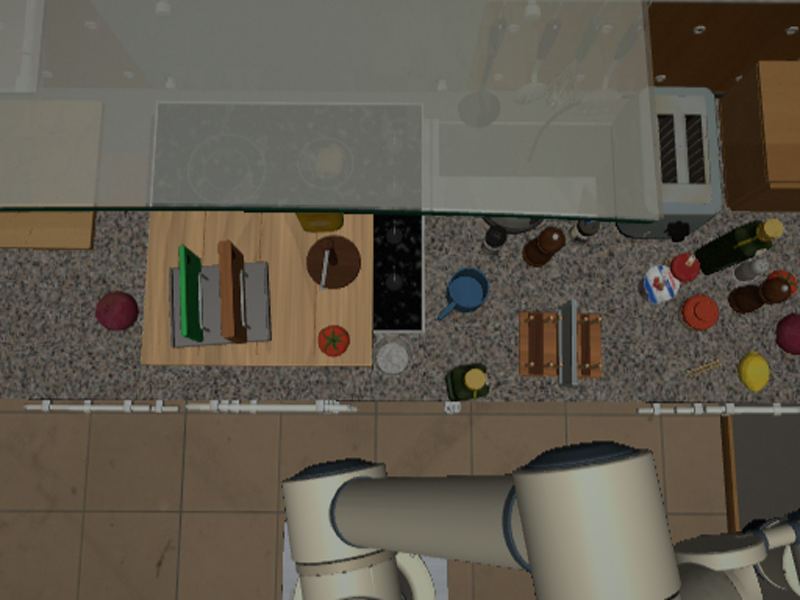

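```bash
cat > h.py <<'E'
import numpy as np,cv2
def cam(n): return dict(np.load(n+'.npz'))
def proj(c,X):
    X=np.atleast_2d(X); p=X@c['R'].T+c['t']; return np.c_[c['fx']*p[:,0]/p[:,2]+c['cx'],c['fy']*p[:,1]/p[:,2]+c['cy']]
def ray(c,u,v):
    d=c['R'].T@np.array([(u-c['cx'])/c['fx'],(v-c['cy'])/c['fy'],1]); return -c['R'].T@c['t'],d
def onz(c,u,v,z):
    o,d=ray(c,u,v); return o+d*(z-o[2])/d[2]
def crop(c,u0,u1,v0,v1,k,f):
    im=cv2.resize(c['image'][v0:v1,u0:u1,::-1],None,fx=k,fy=k,interpolation=cv2.INTER_CUBIC)
    for u in range(-(-u0//10)*10,u1,10):
        x=int((u+.5-u0)*k); cv2.line(im,(x,0),(x,6),(255,255,255),1); cv2.putText(im,str(u),(x-8,16),0,.32,(255,255,255),1)
    for v in range(-(-v0//10)*10,v1,10):
        y=int((v+.5-v0)*k); cv2.line(im,(0,y),(6,y),(255,255,255),1); cv2.putText(im,str(v),(8,y+3),0,.32,(255,255,255),1)
    cv2.imwrite('pics/'+f,im)
E
python3 - <<'E'
from h import *
t=cam('top0');s=cam('side0')
crop(t,92,242,132,237,5.3,'tA.png');crop(t,242,392,132,257,4.7,'tB.png');crop(s,150,350,160,325,3.6,'sA.png')
E
```

```text
(no output)
```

View pics/tA.png

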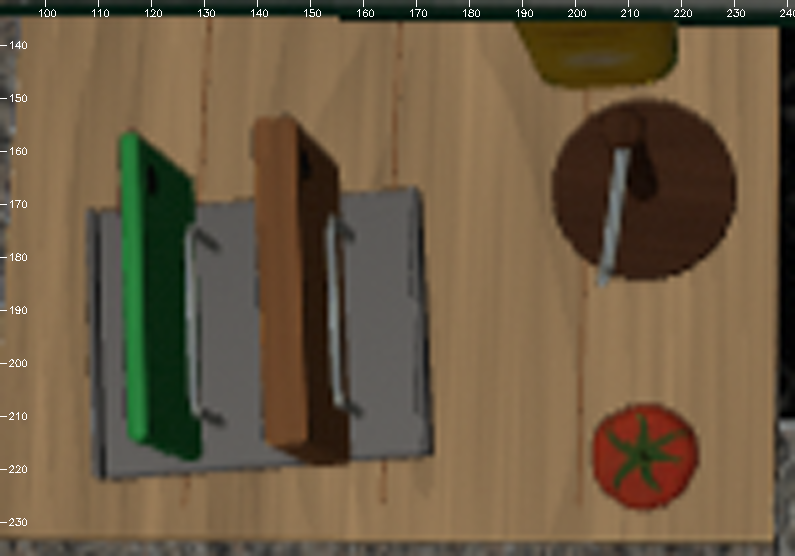

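View pics/tB.png

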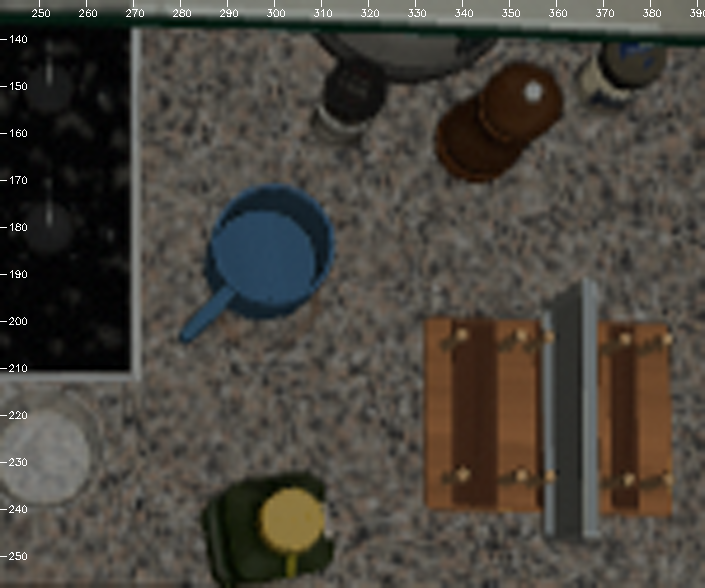

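View pics/sA.png

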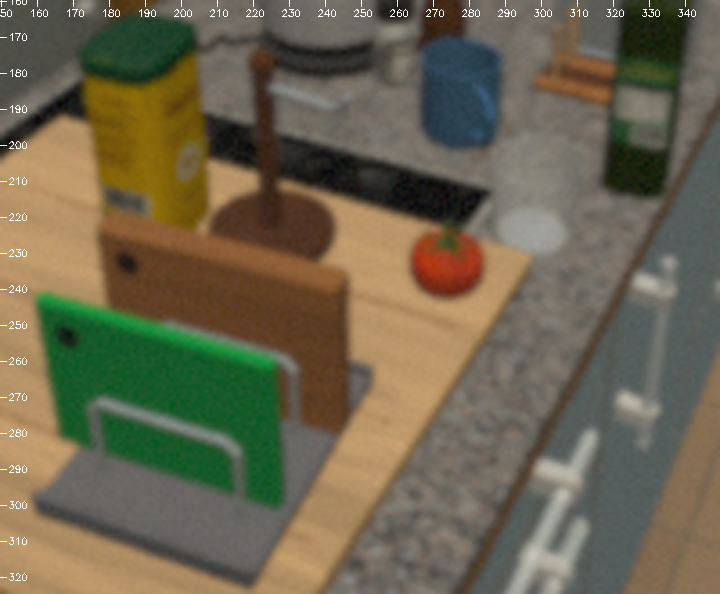

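The top crops show the drainer with both boards, the mug stand with its hook pointing at the robot (tip ≈ px 205,185), the mug with its handle to the lower left (≈ 280,203), and the board stand (foot ≈ cols 332–385, rows 200–241), wide slot on the left. Next I fit the poses.

```bash
python3 - <<'E'
from h import *
from scipy.optimize import least_squares as LS
t=cam('top0');s=cam('side0')
print('cams',-t['R'].T@t['t'],-s['R'].T@s['t'])
A=lambda x,y:(x/5.3+91.5,y/5.3+131.5)
B=lambda x,y:(x/4.7+241.5,y/4.7+131.5)
S=lambda x,y:(x/3.6+149.5,y/3.6+159.5)
def fit(obs,g,lean=False):
    # obs: (cam,pix,local mm pt); z0 fixed in g[3]
    L=np.array([o[2] for o in obs])/1000.
    def W(p):
        c,s_=np.cos(p[2]),np.sin(p[2]); X=L.copy()
        if lean: a=p[3]; X=np.c_[L[:,0],L[:,1]*np.cos(a)-L[:,2]*np.sin(a),L[:,1]*np.sin(a)+L[:,2]*np.cos(a)]
        return np.c_[p[0]+c*X[:,0]-s_*X[:,1],p[1]+s_*X[:,0]+c*X[:,1],X[:,2]+g[3]]
    f=lambda p:np.concatenate([(proj(o[0],w)[0]-np.array(o[1])) for o,w in zip(obs,W(p))])
    r=LS(f,list(g[:3])+([0] if lean else []),loss='soft_l1'); return r.x,np.round(r.fun.reshape(-1,2),1).tolist()
dr=[(t,A(88,211),(80,98,20)),(t,A(98,481),(-80,98,20)),(t,A(418,188),(80,-98,0)),(t,A(433,455),(-80,-98,0)),
 (s,S(37,498),(80,98,20)),(s,S(250,575),(-80,98,20))]
print('drainer',fit(dr,[.5,.35,0,.026]))
tk=[(t,A(253,120),(90,12,130)),(t,A(295,117),(90,-12,130)),(t,A(307,445),(-90,-12,130)),(t,A(266,443),(-90,12,130)),
 (s,S(98,230),(90,12,130)),(s,S(346,290),(-90,12,130)),(s,S(349,272),(-90,-12,130)),(s,S(343,432),(-90,12,0))]
print('thick',fit(tk,[.5,.3,0,.038],True))
tn=[(t,A(121,135),(85,6,125)),(t,A(138,131),(85,-6,125)),(t,A(149,440),(-85,-6,125)),(t,A(132,443),(-85,6,125)),
 (s,S(38,297),(85,6,125)),(s,S(276,368),(-85,6,125)),(s,S(280,508),(-85,6,0)),(s,S(62,437),(85,6,0))]
print('thin',fit(tn,[.5,.35,0,.038],True))
bs=[(t,B(425,319),(65,82.5,12)),(t,B(426,509),(-65,82.5,12)),(t,B(670,323),(65,-82.5,12)),(t,B(672,515),(-65,-82.5,12)),
 (t,B(452,319),(65,65,12)),(t,B(497,319),(65,35,12)),(t,B(610,323),(65,-41,12)),(t,B(637,323),(65,-59,12)),
 (t,B(452,510),(-65,65,12)),(t,B(497,511),(-65,35,12)),(t,B(610,513),(-65,-41,12)),(t,B(637,513),(-65,-59,12))]
print('stand',fit(bs,[.5,-.3,0,0]))
ms=[(t,A(624,126),(0,0,182)),(t,A(602,283),(-81,0,167)),(t,A(645,190),(0,0,6)),(s,S(262,55),(0,0,182)),(s,S(345,103),(-81,0,167))]
print('mugstand',fit(ms,[.5,.1,0,.026]))
mg=[(t,B(271,250),(0,0,85)),(t,B(183,339),(0,82,45)),(t,B(262,257),(0,0,4)),(s,S(460,50),(0,0,85)),(s,S(459,128),(0,0,0)),]
print('mug',fit(mg,[.5,-.1,2.2-1.57,0]))
print('bottle top',onz(t,*B(292,520),.268),'tin?',onz(t,*A(598,85),.208),'tomato',onz(t,*A(645,455),.05),'glass',onz(t,*B(45,460),.0))
print('mill',onz(t,*B(521,100),.17))
# hood edge: top edge line at u=100 and 390 (v~136) heights
for z in(.3,.4,.5,.6,.7,.8): print(z,onz(t,120,135.5,z)[:2].round(3),onz(t,380,138,z)[:2].round(3))
print('hood in side: pts along edge', [ (z,proj(s,np.array([[onz(t,u,135,z)[0],onz(t,u,135,z)[1],z]])).round(0).tolist()) for z in(.4,.5,.6,.7,.8) for u in (-30,0,50)])
E
```

```text
cams [ 0.35105708 -0.04876332  1.54223051] [0.18617663 0.80130816 0.67453821]
drainer (array([0.57064621, 0.29421405, 0.08819752]), [[-1.1, -0.1], [-1.2, 0.1], [0.5, 0.4], [0.6, 0.2], [-2.1, -0.3], [0.9, -0.7]])
thick (array([ 0.58072333,  0.24730287,  0.07824359, -0.05156686]), [[-0.1, -0.1], [0.2, -0.2], [0.3, -0.0], [-0.4, 1.0], [-0.9, -0.6], [-2.2, 0.4], [1.1, -1.1], [0.7, 0.4]])
thin (array([ 0.57800503,  0.32959268,  0.07875769, -0.02444624]), [[-0.1, -0.3], [0.9, 0.1], [0.5, 0.3], [-0.5, 0.0], [-1.3, 0.1], [-0.3, -0.3], [1.6, 0.6], [0.1, 0.0]])
stand (array([ 0.49577805, -0.38784833, -0.02473304]), [[0.1, -0.7], [-0.1, 0.2], [0.1, -0.0], [0.4, 0.4], [-0.1, -0.5], [-0.2, -0.2], [-0.3, -0.4], [-0.3, -0.2], [-0.1, 0.1], [-0.0, 0.2], [0.3, 0.5], [0.3, 0.6]])
mugstand (array([ 0.65719403,  0.0690006 , -0.14362046]), [[-0.7, -0.1], [-0.7, -0.6], [0.1, 0.3], [0.3, -1.3], [0.6, -1.8]])
mug (array([ 0.60109229, -0.19828045,  0.80365006]), [[0.7, -2.0], [-0.0, 0.0], [0.1, 0.8], [0.2, 1.9], [-0.2, 0.7]])
bottle top [ 0.41332272 -0.18726135  0.268     ] tin? [0.67910511 0.08129457 0.208     ] tomato [0.49840453 0.06508595 0.05      ] glass [ 0.4658112 -0.0511543  0.       ]
mill [ 0.67488888 -0.34230002  0.17      ]
0.3 [0.688 0.294] [ 0.684 -0.388]
0.4 [0.661 0.266] [ 0.658 -0.361]
0.5 [0.634 0.239] [ 0.631 -0.334]
0.6 [0.607 0.211] [ 0.604 -0.306]
0.7 [0.579 0.184] [ 0.577 -0.279]
0.8 [0.552 0.156] [ 0.55  -0.252]
hood in side: pts along edge [(0.4, [[-8.0, 225.0]]), (0.4, [[42.0, 199.0]]), (0.4, [[105.0, 165.0]]), (0.5, [[22.0, 142.0]]), (0.5, [[67.0, 125.0]]), (0.5, [[124.0, 104.0]]), (0.6, [[54.0, 53.0]]), (0.6, [[93.0, 45.0]]), (0.6, [[144.0, 36.0]]), (0.7, [[90.0, -44.0]]), (0.7, [[123.0, -42.0]]), (0.7, [[167.0, -39.0]]), (0.8, [[128.0, -149.0]]), (0.8, [[155.0, -138.0]]), (0.8, [[192.0, -124.0]])]
```

Request:
play_rows:
  plan:
    - {"hand": 1, "dp": [0, 0, -0.03], "turn": [0, 0, 5.4]}
    - {"hand": 1, "dp": [0, 0, -0.03], "turn": [0, 0, 5.4]}
    - {"hand": 1, "dp": [0, 0, -0.03], "turn": [0, 0, 0]}
    - {"hand": 1, "dp": [0.02, -0.034, 0], "turn": [0, 0, 0]}
    - {"hand": 1, "dp": [0.02, -0.034, 0], "turn": [0, 0, 0]}
    - {"hand": 1, "dp": [0.02, -0.034, 0], "turn": [0, 0, 0]}
    - {"hand": 1, "dp": [0.02, -0.034, 0], "turn": [0, 0, 0]}
    - {"hand": 1, "dp": [0.02, -0.034, 0], "turn": [0, 0, 0]}

```text
clock: 0.77
tcp_pos: [0.2519, -0.4234, 0.321]
ee_rot: [[0.997, 0.079, -0.0], [0.079, -0.997, 0.0], [-0.0, -0.0, -1.0]]
contact_force: [0.6, -0.6, -0.4]
finger_gap: 0.0854
grasp_force: 0.0
```

Request:
play_rows:
  plan:
    - {"hand": 1, "dp": [0.02, -0.034, 0], "turn": [0, 0, 0]}
    - {"hand": 1, "dp": [0.02, -0.034, 0], "turn": [0, 0, 0]}
    - {"hand": 1, "dp": [0.02, -0.034, 0], "turn": [0, 0, 0]}
    - {"hand": 1, "dp": [0.02, -0.034, 0], "turn": [0, 0, 0]}
    - {"hand": 1, "dp": [0.02, -0.034, 0], "turn": [0, 0, 0]}
    - {"hand": 1, "dp": [0.02, -0.034, 0], "turn": [0, 0, 0]}
    - {"hand": 1, "dp": [0.02, -0.034, 0], "turn": [0, 0, 0]}
    - {"hand": 1, "dp": [0.02, -0.034, 0], "turn": [0, 0, 0]}

```text
clock: 1.43
tcp_pos: [0.3898, -0.1396, 0.3213]
ee_rot: [[0.997, 0.079, 0.0], [0.079, -0.997, -0.0], [0.0, 0.0, -1.0]]
contact_force: [1.0, -1.1, 0.2]
finger_gap: 0.085
grasp_force: 0.0
```

```bash
cat > st.py <<'E'
import sys,json,numpy as np
from cell import readout
def st(log=True):
    s=readout.read_state()
    if log: open('log.jsonl','a').write(json.dumps([list(map(float,s['q'])),list(map(float,s['tcp_pos'])),np.array(s['ee_rot']).tolist()])+'\n')
    return s
def to(target,s=None):
    s=s or st(); R=np.array(s['ee_rot']); d=R.T@(np.array(target)-np.array(s['tcp_pos'])); return d
if __name__=='__main__':
    s=st(); R=np.array(s['ee_rot'])
    print('t',round(s['clock'],2),'q',np.round(s['q'],3),'tcp',np.round(s['tcp_pos'],4),'yaw',np.degrees(np.arctan2(R[1,0],R[0,0])).round(2),'z',R[:,2].round(3),'gap',round(s['finger_gap'],4),'F',np.round(s['contact_force'],1),'g',s['grasp_force'])
    for a in sys.argv[1:]: print(a,'tool delta',np.round(to([float(v) for v in a.split(',')],s),4))
E
python3 st.py .581,.254,.25
```

```text
t 1.43 q [-0.488  0.097  1.68  -0.     1.365  1.003] tcp [ 0.3898 -0.1396  0.3213] yaw 4.53 z [ 0. -0. -1.] gap 0.085 F [ 1.  -1.1  0.2] g 0.0
.581,.254,.25 tool delta [ 0.2217 -0.3773  0.0713]
```

Request:
play_rows:
  plan:
    - {"hand": 1, "dp": [0.02, -0.034, 0], "turn": [0, 0, 0]}
    - {"hand": 1, "dp": [0.02, -0.034, 0], "turn": [0, 0, 0]}
    - {"hand": 1, "dp": [0.02, -0.034, 0.008], "turn": [0, 0, 0]}
    - {"hand": 1, "dp": [0.02, -0.034, 0.008], "turn": [0, 0, 0]}
    - {"hand": 1, "dp": [0.02, -0.034, 0.008], "turn": [0, 0, 0]}
    - {"hand": 1, "dp": [0.02, -0.034, 0.008], "turn": [0, 0, 0]}
    - {"hand": 1, "dp": [0.02, -0.034, 0.008], "turn": [0, 0, 0]}
    - {"hand": 1, "dp": [0.02, -0.034, 0.008], "turn": [0, 0, 0]}

```text
clock: 2.1
tcp_pos: [0.5278, 0.1444, 0.2726]
ee_rot: [[0.997, 0.08, -0.0], [0.08, -0.997, -0.0], [-0.0, 0.0, -1.0]]
contact_force: [1.0, -1.1, 1.6]
finger_gap: 0.0855
grasp_force: 0.0
```

Request:
play_rows:
  plan:
    - {"hand": 1, "dp": [0.02, -0.034, 0.008], "turn": [0, 0, 0]}
    - {"hand": 1, "dp": [0.02, -0.034, 0.008], "turn": [0, 0, 0]}
    - {"hand": 1, "dp": [0.0217, -0.0373, 0.008], "turn": [0, 0, 0]}
    - {"hand": 1, "dp": [0, 0, 0], "turn": [0, 0, 0]}
    - {"hand": 1, "dp": [0, 0, 0], "turn": [0, 0, 0]}
    - {"hand": 0.5, "dp": [0, 0, 0], "turn": [0, 0, 0]}
    - {"hand": 0.5, "dp": [0, 0, 0], "turn": [0, 0, 0]}
    - {"hand": 0.5, "dp": [0, 0, 0], "turn": [0, 0, 0]}

```text
clock: 2.77
tcp_pos: [0.5796, 0.2491, 0.2502]
ee_rot: [[0.997, 0.078, 0.0], [0.078, -0.997, 0.0], [0.0, 0.0, -1.0]]
contact_force: [-0.1, 0.3, 0.1]
finger_gap: 0.0641
grasp_force: 0.0
```

```bash
python3 - <<'E'
from st import *; from cell import snapshot; from h import *
s=st(); print(s['clock'],s['tcp_pos'],s['q'],s['finger_gap'])
for n in('side','top'):
    c=snapshot(n); np.savez(n+'1.npz',**c)
t=cam('top1');a=cam('side1')
im=np.vstack([cv2.resize(t['image'][130:235,90:240,::-1],(700,490))[:, :],])
b=cv2.resize(a['image'][20:320,60:360,::-1],(490,490))
cv2.imwrite('pics/c1.png',cv2.resize(np.hstack([im[:,:]*1,b]),(800,330)))
E
python3 - <<'E'
import json,numpy as np
from scipy.optimize import least_squares as LS
D=[json.loads(l) for l in open('log.jsonl')]
D.append([[-1.399,.494,1.345,0,1.302,-.096],[.1653,-.6024,.2307],0])
# planar: r = a1 + L2 sin q2 + a3*sin(q2+q3-pi/2..)...: unknown a1,d1,L2,(f,g) forearm, tool down
print(len(D)); 
for q,p,_ in D: print(np.hypot(*p[:2]).round(4),round(p[2],4),np.round(q[1:5],3))
E
```

```text
2.7667 [0.5795551  0.24912209 0.25020559] [ 3.11413402e-01  4.85469640e-01  1.30530361e+00 -1.17750442e-04
  1.35046135e+00  1.80409528e+00] 0.0640929251447546
3
0.414 0.3213 [ 0.097  1.68  -0.     1.365]
0.6308 0.2502 [ 0.485  1.305 -0.     1.35 ]
0.6247 0.2307 [0.494 1.345 0.    1.302]
```

View pics/c1.png

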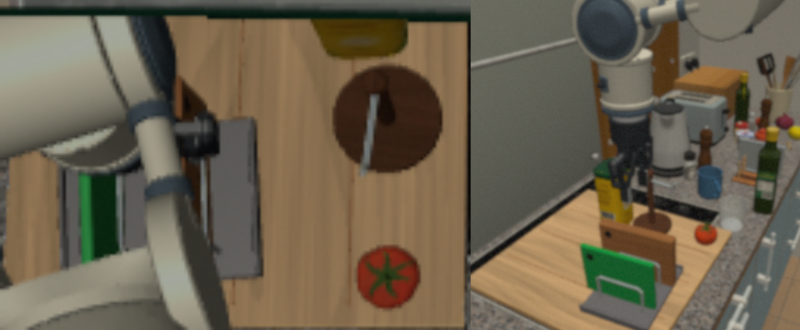

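Request:
play_rows:
  plan:
    - {"hand": 0.5, "dp": [0.001, -0.004, 0.025], "turn": [0, 0, 0]}
    - {"hand": 0.5, "dp": [0, 0, 0.025], "turn": [0, 0, 0]}
    - {"hand": 0.5, "dp": [0, 0, 0.025], "turn": [0, 0, 0]}
    - {"hand": 0.5, "dp": [0, 0, 0.025], "turn": [0, 0, 0]}
    - {"hand": 0.5, "dp": [0, 0, 0.015], "turn": [0, 0, 0]}
    - {"hand": 0.5, "dp": [0, 0, 0.013], "turn": [0, 0, 0]}
    - {"hand": 0.5, "dp": [0, 0, 0], "turn": [0, 0, 0]}
    - {"hand": 0.1, "dp": [0, 0, 0], "turn": [0, 0, 0]}

```text
clock: 3.53
tcp_pos: [0.5803, 0.2538, 0.1218]
ee_rot: [[0.997, 0.079, -0.001], [0.079, -0.997, -0.0], [-0.001, 0.0, -1.0]]
contact_force: [0.4, 0.1, 0.4]
finger_gap: 0.0532
grasp_force: 0.0
```

Request:
play_rows:
  plan:
    - {"hand": -0.1, "dp": [0, 0, 0], "turn": [0, 0, 0]}
    - {"hand": -0.3, "dp": [0, 0, 0], "turn": [0, 0, 0]}
    - {"hand": -0.5, "dp": [0, 0, 0], "turn": [0, 0, 0]}
    - {"hand": -1, "dp": [0, 0, 0], "turn": [0, 0, 0]}
    - {"hand": -1, "dp": [0, 0, 0], "turn": [0, 0, 0]}
    - {"hand": -1, "dp": [0, 0, 0], "turn": [0, 0, 0]}
    - {"hand": -1, "dp": [0, 0, 0], "turn": [0, 0, 0]}
    - {"hand": -1, "dp": [0, 0, 0], "turn": [0, 0, 0]}

```text
clock: 4.2
tcp_pos: [0.581, 0.2545, 0.123]
ee_rot: [[0.997, 0.079, 0.002], [0.079, -0.997, 0.001], [0.002, -0.0, -1.0]]
contact_force: [-0.7, 0.0, 7.5]
finger_gap: 0.0236
grasp_force: 59.3
```

```bash
python3 - <<'E'
from st import *; from cell import snapshot; from h import *
s=st(); print(s['clock'],s['tcp_pos'],s['q'],s['finger_gap'],s['contact_force'],s['torque'])
a=cam('top0')['image'].astype(int);b=cam('top1')['image'].astype(int)
m=np.abs(a-b).max(2)>25; 
for v in range(90,150,4): print(v,np.flatnonzero(m[v])[[0,-1]] if m[v].sum()>3 else None, m[v].sum())
E
```

```text
4.2 [0.58100577 0.25449372 0.12299467] [ 3.18757354e-01  6.19339749e-01  1.43906914e+00 -1.95033724e-05
  1.08112448e+00  1.81022171e+00] 0.023576625686104472 [-0.66784572  0.00760796  7.48043517] [-0.11766545  0.13269934 -0.09492082]
90 None 0
94 None 0
98 None 0
102 None 0
106 None 0
110 None 0
114 None 0
118 None 0
122 None 0
126 None 0
130 None 0
134 None 0
138 [ 57 143] 84
142 [ 56 144] 85
146 [ 57 145] 88
```

Request:
play_rows:
  plan:
    - {"hand": -1, "dp": [0, 0, -0.015], "turn": [0, 0, 0]}
    - {"hand": -1, "dp": [0, 0, -0.03], "turn": [0, 0, 0]}
    - {"hand": -1, "dp": [0, 0, -0.03], "turn": [0, 0, 0]}
    - {"hand": -1, "dp": [0, 0, -0.03], "turn": [0, 0, 0]}
    - {"hand": -1, "dp": [-0.01, -0.001, -0.007], "turn": [0, 0, 0]}
    - {"hand": -1, "dp": [-0.03, -0.002, 0], "turn": [0, 0, 0]}
    - {"hand": -1, "dp": [-0.04, -0.003, 0], "turn": [0, 0, 0]}
    - {"hand": -1, "dp": [-0.04, -0.003, 0], "turn": [0, 0, 0]}

```text
clock: 4.87
tcp_pos: [0.4583, 0.2533, 0.2334]
ee_rot: [[0.997, 0.079, -0.0], [0.079, -0.997, 0.0], [-0.0, -0.0, -1.0]]
contact_force: [-0.6, 0.5, -3.6]
finger_gap: 0.0234
grasp_force: 59.5
```

Request:
play_rows:
  plan:
    - {"hand": -1, "dp": [-0.03, -0.002, -0.01], "turn": [0, 0, 0]}
    - {"hand": -1, "dp": [-0.01, -0.001, -0.03], "turn": [0, 0, 0]}
    - {"hand": -1, "dp": [0, 0, -0.03], "turn": [0, 0, 2]}
    - {"hand": -1, "dp": [0, 0, -0.03], "turn": [0, 0, 2]}
    - {"hand": -1, "dp": [0, 0, -0.03], "turn": [0, 0, 1.9]}
    - {"hand": -1, "dp": [0, 0.015, -0.025], "turn": [0, 0, 0]}
    - {"hand": -1, "dp": [0, 0.03, 0], "turn": [0, 0, 0]}
    - {"hand": -1, "dp": [0, 0.04, 0], "turn": [0, 0, 0]}

```text
clock: 5.53
tcp_pos: [0.4179, 0.1691, 0.3898]
ee_rot: [[1.0, -0.021, 0.003], [-0.021, -1.0, 0.001], [0.003, -0.001, -1.0]]
contact_force: [0.9, -1.0, -3.4]
finger_gap: 0.0231
grasp_force: 59.9
```

```bash
python3 st.py .425,-.337,.39
```

```text
t 5.53 q [0.252 0.107 1.482 0.    1.55  1.843] tcp [0.4179 0.1691 0.3898] yaw -1.2 z [ 0.003  0.001 -1.   ] gap 0.0231 F [ 0.9 -1.  -3.4] g 59.89830493927002
.425,-.337,.39 tool delta [ 0.0177  0.5058 -0.0008]
```

Request:
play_rows:
  plan:
    - {"hand": -1, "dp": [0.001, 0.041, 0], "turn": [0, 0, 0]}
    - {"hand": -1, "dp": [0.001, 0.041, 0], "turn": [0, 0, 0]}
    - {"hand": -1, "dp": [0.001, 0.041, 0], "turn": [0, 0, 0]}
    - {"hand": -1, "dp": [0.001, 0.041, 0], "turn": [0, 0, 0]}
    - {"hand": -1, "dp": [0.001, 0.041, 0], "turn": [0, 0, 0]}
    - {"hand": -1, "dp": [0.001, 0.041, 0], "turn": [0, 0, 0]}
    - {"hand": -1, "dp": [0.001, 0.041, 0], "turn": [0, 0, 0]}
    - {"hand": -1, "dp": [0.001, 0.041, 0], "turn": [0, 0, 0]}

```text
clock: 6.2
tcp_pos: [0.4171, -0.1612, 0.3886]
ee_rot: [[1.0, -0.024, 0.0], [-0.024, -1.0, 0.0], [0.0, -0.0, -1.0]]
contact_force: [1.4, 1.3, -3.6]
finger_gap: 0.0233
grasp_force: 59.9
```

Request:
play_rows:
  plan:
    - {"hand": -1, "dp": [0.001, 0.041, 0], "turn": [0, 0, 0]}
    - {"hand": -1, "dp": [0.001, 0.041, 0], "turn": [0, 0, 0]}
    - {"hand": -1, "dp": [0.001, 0.041, 0], "turn": [0, 0, 0]}
    - {"hand": -1, "dp": [0.005, 0.035, 0.015], "turn": [0, 0, 0]}
    - {"hand": -1, "dp": [0.015, 0.012, 0.03], "turn": [0, 0, 0]}
    - {"hand": -1, "dp": [0.018, 0, 0.03], "turn": [0, 0, 0]}
    - {"hand": -1, "dp": [0.018, 0, 0.03], "turn": [0, 0, 0]}
    - {"hand": -1, "dp": [0.01, 0, 0.03], "turn": [0, 0, 0]}

```text
clock: 6.87
tcp_pos: [0.484, -0.331, 0.2519]
ee_rot: [[1.0, -0.024, 0.0], [-0.024, -1.0, 0.0], [0.0, -0.0, -1.0]]
contact_force: [0.8, -0.7, -2.9]
finger_gap: 0.023
grasp_force: 60.2
```

Request:
play_rows:
  plan:
    - {"hand": -1, "dp": [0, 0, 0], "turn": [0, 0, 0]}
    - {"hand": -1, "dp": [0, 0, 0], "turn": [0, 0, 0]}
    - {"hand": -1, "dp": [0, 0, 0], "turn": [0, 0, 0]}
    - {"hand": -1, "dp": [0, 0, 0], "turn": [0, 0, 0]}
    - {"hand": -1, "dp": [0, 0, 0], "turn": [0, 0, 0]}
    - {"hand": -1, "dp": [0, 0, 0], "turn": [0, 0, 0]}
    - {"hand": -1, "dp": [0, 0, 0], "turn": [0, 0, 0]}
    - {"hand": -1, "dp": [0, 0, 0], "turn": [0, 0, 0]}

```text
clock: 7.53
tcp_pos: [0.4831, -0.3312, 0.2542]
ee_rot: [[1.0, -0.024, 0.001], [-0.024, -1.0, -0.001], [0.001, 0.001, -1.0]]
contact_force: [0.1, 0.1, -3.8]
finger_gap: 0.0232
grasp_force: 60.4
```

```bash
python3 st.py .497,-.338,.20; python3 - <<'E'
from h import *; from cell import snapshot
c=snapshot('top');np.savez('top2.npz',**c); crop(c,290,400,150,270,5,'t2.png')
E
```

```text
t 7.53 q [-0.703  0.416  1.415 -0.     1.31   0.892] tcp [ 0.4831 -0.3312  0.2542] yaw -1.36 z [ 0.001 -0.001 -1.   ] gap 0.0232 F [ 0.1  0.1 -3.8] g 60.36576747894287
.497,-.338,.20 tool delta [0.014  0.0064 0.0542]
```

View pics/t2.png

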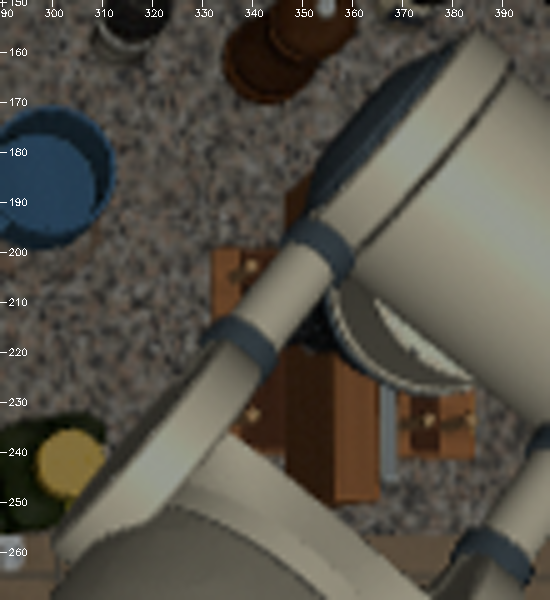

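```bash
python3 - <<'E'
from h import *
t=cam('top2')
for u,v,z in((356.3,249.5,.299),(365.9,249.5,.299),(346.7,247,.169)): print(onz(t,u,v,z).round(4))
B=lambda x,y:np.array((x/4.7+241.5,y/4.7+131.5))
p=(.49578,-.38785);c,s=np.cos(-.02473),np.sin(-.02473)
for (y,x),o in {(69,45):(461,335),(31,45):(521,335),(13,45):(548,336),(-37,45):(625,339),(-63,45):(667,340),(69,-45):(462,474),(31,-45):(521,474),(13,-45):(548,475),(-37,-45):(628,480),(-63,-45):(667,480)}.items():
    X=[p[0]+(c*x-s*y)/1e3,p[1]+(s*x+c*y)/1e3,.075]; e=(proj(t,X)[0]-B(*o)); print(y,x,'mm err (model-obs) y',(-e[0]*1.46/488*1e3).round(1),'x',(-e[1]*1.46/488*1e3).round(1))
E
```

```text
[ 0.3938 -0.3168  0.299 ]
[ 0.3939 -0.3411  0.299 ]
[ 0.4051 -0.3182  0.169 ]
69 45 mm err (model-obs) y -1.0 x 0.8
31 45 mm err (model-obs) y -0.3 x -0.3
13 45 mm err (model-obs) y -0.8 x -0.2
-37 45 mm err (model-obs) y -1.1 x 0.3
-63 45 mm err (model-obs) y -0.1 x 0.2
69 -45 mm err (model-obs) y -0.5 x 0.2
31 -45 mm err (model-obs) y -0.9 x -0.9
13 -45 mm err (model-obs) y -1.6 x -0.8
-37 -45 mm err (model-obs) y -0.5 x 1.0
-63 -45 mm err (model-obs) y -1.6 x 0.2
```

Request:
play_rows:
  plan:
    - {"hand": -1, "dp": [0.014, 0.006, 0], "turn": [0, 0, 0]}
    - {"hand": -1, "dp": [0, 0, 0.02], "turn": [0, 0, 0]}
    - {"hand": -1, "dp": [0, 0, 0.025], "turn": [0, 0, 0]}
    - {"hand": -1, "dp": [0, 0, 0.025], "turn": [0, 0, 0]}
    - {"hand": -1, "dp": [0, 0, 0.015], "turn": [0, 0, 0]}
    - {"hand": -1, "dp": [0, 0, 0], "turn": [0, 0, 0]}
    - {"hand": -1, "dp": [0, 0, 0], "turn": [0, 0, 0]}
    - {"hand": -1, "dp": [0, 0, 0], "turn": [0, 0, 0]}

```text
clock: 8.25
tcp_pos: [0.4975, -0.3379, 0.1699]
ee_rot: [[1.0, -0.024, 0.001], [-0.024, -1.0, -0.001], [0.001, 0.001, -1.0]]
contact_force: [-0.1, -0.1, -3.3]
finger_gap: 0.0235
grasp_force: 60.2
```

Request:
play_rows:
  plan:
    - {"hand": -1, "dp": [0, 0, 0.01], "turn": [0, 0, 0]}
    - {"hand": -1, "dp": [0, 0, 0.01], "turn": [0, 0, 0]}
    - {"hand": -1, "dp": [0, 0, 0.01], "turn": [0, 0, 0]}
    - {"hand": -1, "dp": [0, 0, 0.01], "turn": [0, 0, 0]}
    - {"hand": -1, "dp": [0, 0, 0.01], "turn": [0, 0, 0]}
    - {"hand": -1, "dp": [0, 0, 0], "turn": [0, 0, 0]}
    - {"hand": -1, "dp": [0, 0, 0], "turn": [0, 0, 0]}
    - {"hand": -1, "dp": [0, 0, 0], "turn": [0, 0, 0]}

```text
clock: 8.92
tcp_pos: [0.4971, -0.3376, 0.1188]
ee_rot: [[1.0, -0.024, 0.0], [-0.024, -1.0, -0.0], [0.0, 0.0, -1.0]]
contact_force: [0.6, -0.5, -4.2]
finger_gap: 0.0235
grasp_force: 60.3
```

```bash
python3 st.py .4972,-.3373,.097; tail -3 log.jsonl >/dev/null
```

```text
t 8.92 q [-0.696  0.586  1.529 -0.     1.027  0.899] tcp [ 0.4971 -0.3376  0.1188] yaw -1.36 z [ 0. -0. -1.] gap 0.0235 F [ 0.6 -0.5 -4.2] g 60.269672870635986
.4972,-.3373,.097 tool delta [ 0.0001 -0.0003  0.0218]
```

Request:
play_rows:
  plan:
    - {"hand": -1, "dp": [0, 0, 0.008], "turn": [0, 0, 0]}
    - {"hand": -1, "dp": [0, 0, 0.008], "turn": [0, 0, 0]}
    - {"hand": -1, "dp": [0, 0, 0.004], "turn": [0, 0, 0]}
    - {"hand": -1, "dp": [0, 0, 0.001], "turn": [0, 0, 0]}
    - {"hand": -1, "dp": [0, 0, 0.001], "turn": [0, 0, 0]}
    - {"hand": -1, "dp": [0, 0, 0], "turn": [0, 0, 0]}
    - {"hand": -1, "dp": [0, 0, 0], "turn": [0, 0, 0]}
    - {"hand": -1, "dp": [0, 0, 0], "turn": [0, 0, 0]}

```text
clock: 9.58
tcp_pos: [0.4966, -0.3373, 0.0971]
ee_rot: [[1.0, -0.024, -0.001], [-0.024, -1.0, 0.0], [-0.001, -0.0, -1.0]]
contact_force: [-5.9, 2.1, 11.0]
finger_gap: 0.0233
grasp_force: 62.3
```

Request:
play_rows:
  plan:
    - {"hand": -0.4, "dp": [0, 0, 0], "turn": [0, 0, 0]}
    - {"hand": -0.15, "dp": [0, 0, 0], "turn": [0, 0, 0]}
    - {"hand": -0.15, "dp": [0, 0, 0], "turn": [0, 0, 0]}
    - {"hand": -0.15, "dp": [0, 0, 0], "turn": [0, 0, 0]}
    - {"hand": -0.15, "dp": [0, 0, -0.01], "turn": [0, 0, 0]}
    - {"hand": -0.15, "dp": [0, 0, -0.02], "turn": [0, 0, 0]}
    - {"hand": -0.15, "dp": [0, 0, -0.03], "turn": [0, 0, 0]}
    - {"hand": -0.15, "dp": [0, 0, -0.035], "turn": [0, 0, 0]}

```text
clock: 10.25
tcp_pos: [0.4963, -0.3369, 0.1922]
ee_rot: [[1.0, -0.024, -0.002], [-0.024, -1.0, 0.002], [-0.002, -0.002, -1.0]]
contact_force: [0.6, 0.2, 0.8]
finger_gap: 0.0368
grasp_force: 0.0
```

Request:
play_rows:
  plan:
    - {"hand": 0, "dp": [0, 0, -0.04], "turn": [0, 0, 0]}
    - {"hand": 0, "dp": [-0.01, 0, -0.04], "turn": [0, 0, -3]}
    - {"hand": 0, "dp": [-0.02, 0, -0.03], "turn": [0, 0, -3]}
    - {"hand": 0, "dp": [-0.03, -0.01, -0.028], "turn": [0, 0, 0]}
    - {"hand": 0, "dp": [-0.012, -0.035, 0], "turn": [0, 0, 0]}
    - {"hand": 0, "dp": [-0.003, -0.041, 0], "turn": [0, 0, 0]}
    - {"hand": 0, "dp": [-0.003, -0.041, 0], "turn": [0, 0, 0]}
    - {"hand": 0, "dp": [-0.003, -0.041, 0], "turn": [0, 0, 0]}

```text
clock: 10.92
tcp_pos: [0.4019, -0.1731, 0.3301]
ee_rot: [[0.997, 0.08, 0.001], [0.08, -0.997, -0.0], [0.001, 0.001, -1.0]]
contact_force: [1.5, -1.0, 0.8]
finger_gap: 0.0426
grasp_force: 0.0
```

```bash
python3 st.py .42,.2,.31 .578,.333,.23
```

```text
t 10.92 q [-0.543  0.126  1.62   0.     1.394  0.948] tcp [ 0.4019 -0.1731  0.3301] yaw 4.57 z [ 0.001 -0.    -1.   ] gap 0.0426 F [ 1.5 -1.   0.8] g 0.0
.42,.2,.31 tool delta [ 0.0477 -0.3705  0.02  ]
.578,.333,.23 tool delta [ 0.2157 -0.4905  0.1001]
```

Request:
play_rows:
  plan:
    - {"hand": 0, "dp": [0.005, -0.041, 0], "turn": [0, 0, 0]}
    - {"hand": 0, "dp": [0.005, -0.041, 0], "turn": [0, 0, 0]}
    - {"hand": 0, "dp": [0.005, -0.041, 0], "turn": [0, 0, 0]}
    - {"hand": 0, "dp": [0.005, -0.041, 0], "turn": [0, 0, 0]}
    - {"hand": 0, "dp": [0.005, -0.041, 0], "turn": [0, 0, 0]}
    - {"hand": 0, "dp": [0.005, -0.041, 0], "turn": [0, 0, 0]}
    - {"hand": 0, "dp": [0.005, -0.041, 0.005], "turn": [0, 0, 0]}
    - {"hand": 0, "dp": [0.005, -0.041, 0.005], "turn": [0, 0, 0]}

```text
clock: 11.58
tcp_pos: [0.4158, 0.1578, 0.3202]
ee_rot: [[0.997, 0.081, 0.002], [0.081, -0.997, 0.0], [0.002, -0.0, -1.0]]
contact_force: [1.6, -0.5, 0.5]
finger_gap: 0.0429
grasp_force: 0.0
```

Request:
play_rows:
  plan:
    - {"hand": 0, "dp": [0.015, -0.035, 0.01], "turn": [0, 0, 0]}
    - {"hand": 0, "dp": [0.03, -0.023, 0.015], "turn": [0, 0, 0]}
    - {"hand": 0, "dp": [0.032, -0.022, 0.015], "turn": [0, 0, 0]}
    - {"hand": 0, "dp": [0.032, -0.022, 0.015], "turn": [0, 0, 0]}
    - {"hand": 0, "dp": [0.032, -0.022, 0.015], "turn": [0, 0, 0]}
    - {"hand": 0, "dp": [0.025, -0.018, 0.01], "turn": [0, 0, 0]}
    - {"hand": 0, "dp": [0.009, -0.02, 0.01], "turn": [0, 0, 0]}
    - {"hand": 0, "dp": [0, 0, 0], "turn": [0, 0, 0]}

```text
clock: 12.25
tcp_pos: [0.5783, 0.334, 0.227]
ee_rot: [[0.997, 0.082, -0.002], [0.082, -0.997, -0.0], [-0.002, -0.0, -1.0]]
contact_force: [-0.4, -0.9, -0.6]
finger_gap: 0.0428
grasp_force: 0.0
```

```bash
python3 st.py .578,.332,.118; python3 - <<'E'
from h import *; from cell import snapshot
for n in('top','side'):
    c=snapshot(n);np.savez(n+'3.npz',**c)
# green / mug numbers without viewing
from scipy import ndimage as nd
for n in('top','side'):
    im=cam(n+'3')['image'].astype(int); g=(im[...,1]>1.6*im[...,0])&(im[...,1]>1.6*im[...,2])&(im[...,1]>70)
    v,u=np.nonzero(g); print(n,'green',u.min() if len(u) else 0,u.max(),v.min(),v.max(),len(u))
    im0=cam(n+'0')['image'].astype(int); g=(im0[...,1]>1.6*im0[...,0])&(im0[...,1]>1.6*im0[...,2])&(im0[...,1]>70); print(g.sum())
E
```

```text
t 12.25 q [4.340e-01 5.600e-01 1.234e+00 1.000e-03 1.350e+00 1.922e+00] tcp [0.5783 0.334  0.227 ] yaw 4.72 z [-0.002 -0.    -1.   ] gap 0.0428 F [-0.4 -0.9 -0.6] g 0.0
.578,.332,.118 tool delta [-0.0003  0.002   0.109 ]
top green 115 118 157 193 68
209
side green 161 323 195 300 2163
2185
```

Request:
play_rows:
  plan:
    - {"hand": 0, "dp": [0, 0.001, 0.025], "turn": [0, 0, 0]}
    - {"hand": 0, "dp": [0, 0.001, 0.025], "turn": [0, 0, 0]}
    - {"hand": 0, "dp": [0, 0, 0.025], "turn": [0, 0, 0]}
    - {"hand": 0, "dp": [0, 0, 0.02], "turn": [0, 0, 0]}
    - {"hand": 0, "dp": [0, 0, 0.014], "turn": [0, 0, 0]}
    - {"hand": 0, "dp": [0, 0, 0], "turn": [0, 0, 0]}
    - {"hand": -0.2, "dp": [0, 0, 0], "turn": [0, 0, 0]}
    - {"hand": -0.4, "dp": [0, 0, 0], "turn": [0, 0, 0]}

```text
clock: 13.02
tcp_pos: [0.5783, 0.3291, 0.1222]
ee_rot: [[0.997, 0.081, 0.002], [0.081, -0.997, 0.001], [0.002, -0.001, -1.0]]
contact_force: [-1.0, 0.7, 0.4]
finger_gap: 0.0258
grasp_force: 0.0
```

Request:
play_rows:
  plan:
    - {"hand": -0.6, "dp": [0, 0, 0], "turn": [0, 0, 0]}
    - {"hand": -0.7, "dp": [0, 0, 0], "turn": [0, 0, 0]}
    - {"hand": -0.8, "dp": [0, 0, 0], "turn": [0, 0, 0]}
    - {"hand": -1, "dp": [0, 0, 0], "turn": [0, 0, 0]}
    - {"hand": -1, "dp": [0, 0, 0], "turn": [0, 0, 0]}
    - {"hand": -1, "dp": [0, 0, 0], "turn": [0, 0, 0]}
    - {"hand": -1, "dp": [0, 0, 0], "turn": [0, 0, 0]}
    - {"hand": -1, "dp": [0, 0, 0], "turn": [0, 0, 0]}

```text
clock: 13.68
tcp_pos: [0.5785, 0.3299, 0.1219]
ee_rot: [[0.997, 0.081, 0.002], [0.081, -0.997, 0.002], [0.002, -0.001, -1.0]]
contact_force: [-0.4, 2.3, 9.8]
finger_gap: 0.0115
grasp_force: 62.6
```

```bash
python3 st.py .42,.33,.38
```

```text
t 13.68 q [0.428 0.659 1.354 0.    1.125 1.918] tcp [0.5785 0.3299 0.1219] yaw 4.65 z [ 0.002  0.002 -1.   ] gap 0.0115 F [-0.4  2.3  9.8] g 62.622928619384766
.42,.33,.38 tool delta [-0.1573 -0.0133 -0.2584]
```

Request:
play_rows:
  plan:
    - {"hand": -1, "dp": [0, 0, -0.015], "turn": [0, 0, 0]}
    - {"hand": -1, "dp": [0, 0, -0.03], "turn": [0, 0, 0]}
    - {"hand": -1, "dp": [0, 0, -0.03], "turn": [0, 0, 0]}
    - {"hand": -1, "dp": [0, 0, -0.03], "turn": [0, 0, 0]}
    - {"hand": -1, "dp": [-0.01, -0.001, -0.005], "turn": [0, 0, 0]}
    - {"hand": -1, "dp": [-0.03, -0.002, 0], "turn": [0, 0, 0]}
    - {"hand": -1, "dp": [-0.04, 0, 0], "turn": [0, 0, 0]}
    - {"hand": -1, "dp": [-0.04, 0.005, -0.005], "turn": [0, 0, 0]}

```text
clock: 14.35
tcp_pos: [0.4563, 0.3173, 0.2343]
ee_rot: [[0.997, 0.081, -0.001], [0.081, -0.997, -0.0], [-0.001, 0.0, -1.0]]
contact_force: [-1.5, 1.1, -2.8]
finger_gap: 0.0111
grasp_force: 60.9
```

Request:
play_rows:
  plan:
    - {"hand": -1, "dp": [-0.03, 0.01, -0.015], "turn": [0, 0, 0]}
    - {"hand": -1, "dp": [-0.01, 0.02, -0.03], "turn": [0, 0, 0]}
    - {"hand": -1, "dp": [0, 0.025, -0.03], "turn": [0, 0, 2]}
    - {"hand": -1, "dp": [0, 0.025, -0.03], "turn": [0, 0, 2]}
    - {"hand": -1, "dp": [0, 0.025, -0.03], "turn": [0, 0, 2]}
    - {"hand": -1, "dp": [0, 0.03, -0.018], "turn": [0, 0, 0]}
    - {"hand": -1, "dp": [0, 0.04, 0], "turn": [0, 0, 0]}
    - {"hand": -1, "dp": [0, 0.041, 0], "turn": [0, 0, 0]}

```text
clock: 15.02
tcp_pos: [0.4213, 0.0975, 0.3894]
ee_rot: [[1.0, -0.022, 0.003], [-0.022, -1.0, 0.0], [0.003, -0.0, -1.0]]
contact_force: [1.8, -0.7, -3.0]
finger_gap: 0.0111
grasp_force: 61.0
```

```bash
python3 st.py .425,-.437,.39
```

```text
t 15.02 q [ 0.089  0.077  1.517 -0.     1.545  1.682] tcp [0.4213 0.0975 0.3894] yaw -1.27 z [ 0.003  0.    -1.   ] gap 0.0111 F [ 1.8 -0.7 -3. ] g 60.95616817474365
.425,-.437,.39 tool delta [ 0.0156  0.5343 -0.0007]
```

Request:
play_rows:
  plan:
    - {"hand": -1, "dp": [0.001, 0.041, 0], "turn": [0, 0, 0]}
    - {"hand": -1, "dp": [0.001, 0.041, 0], "turn": [0, 0, 0]}
    - {"hand": -1, "dp": [0.001, 0.041, 0], "turn": [0, 0, 0]}
    - {"hand": -1, "dp": [0.001, 0.041, 0], "turn": [0, 0, 0]}
    - {"hand": -1, "dp": [0.001, 0.041, 0], "turn": [0, 0, 0]}
    - {"hand": -1, "dp": [0.001, 0.041, 0], "turn": [0, 0, 0]}
    - {"hand": -1, "dp": [0.001, 0.041, 0], "turn": [0, 0, 0]}
    - {"hand": -1, "dp": [0.001, 0.041, 0], "turn": [0, 0, 0]}

```text
clock: 15.68
tcp_pos: [0.421, -0.2313, 0.3883]
ee_rot: [[1.0, -0.024, 0.0], [-0.024, -1.0, -0.0], [0.0, 0.0, -1.0]]
contact_force: [1.3, 1.1, -3.2]
finger_gap: 0.011
grasp_force: 61.0
```

Request:
play_rows:
  plan:
    - {"hand": -1, "dp": [0.001, 0.041, 0], "turn": [0, 0, 0]}
    - {"hand": -1, "dp": [0.001, 0.041, 0], "turn": [0, 0, 0]}
    - {"hand": -1, "dp": [0.001, 0.041, 0], "turn": [0, 0, 0]}
    - {"hand": -1, "dp": [0.01, 0.038, 0], "turn": [0, 0, 0]}
    - {"hand": -1, "dp": [0.015, 0.03, 0.015], "turn": [0, 0, 0]}
    - {"hand": -1, "dp": [0.02, 0.013, 0.03], "turn": [0, 0, 0]}
    - {"hand": -1, "dp": [0.02, 0, 0.03], "turn": [0, 0, 0]}
    - {"hand": -1, "dp": [0.007, 0, 0.03], "turn": [0, 0, 0]}

```text
clock: 16.35
tcp_pos: [0.4936, -0.4358, 0.2812]
ee_rot: [[1.0, -0.024, 0.0], [-0.024, -1.0, 0.0], [0.0, -0.0, -1.0]]
contact_force: [0.0, 0.5, -2.9]
finger_gap: 0.0112
grasp_force: 61.1
```

Request:
play_rows:
  plan:
    - {"hand": -1, "dp": [0, 0, 0.02], "turn": [0, 0, 0]}
    - {"hand": -1, "dp": [0, 0, 0], "turn": [0, 0, 0]}
    - {"hand": -1, "dp": [0, 0, 0], "turn": [0, 0, 0]}
    - {"hand": -1, "dp": [0, 0, 0], "turn": [0, 0, 0]}
    - {"hand": -1, "dp": [0, 0, 0], "turn": [0, 0, 0]}
    - {"hand": -1, "dp": [0, 0, 0], "turn": [0, 0, 0]}
    - {"hand": -1, "dp": [0, 0, 0], "turn": [0, 0, 0]}
    - {"hand": -1, "dp": [0, 0, 0], "turn": [0, 0, 0]}

```text
clock: 17.02
tcp_pos: [0.4921, -0.4354, 0.2641]
ee_rot: [[1.0, -0.024, 0.001], [-0.024, -1.0, -0.001], [0.001, 0.001, -1.0]]
contact_force: [-0.1, 0.0, -2.3]
finger_gap: 0.0113
grasp_force: 60.8
```

```bash
python3 st.py .4945,-.4373,.17; python3 - <<'E'
from h import *; from cell import snapshot
c=snapshot('top');np.savez('top4.npz',**c); crop(c,270,400,150,260,5.4,'t4.png')
E
```

```text
t 17.02 q [-0.815  0.513  1.216 -0.     1.411  0.779] tcp [ 0.4921 -0.4354  0.2641] yaw -1.36 z [ 0.001 -0.001 -1.   ] gap 0.0113 F [-0.1  0.  -2.3] g 60.84030032157898
.4945,-.4373,.17 tool delta [0.0023 0.0017 0.0941]
```

View pics/t4.png

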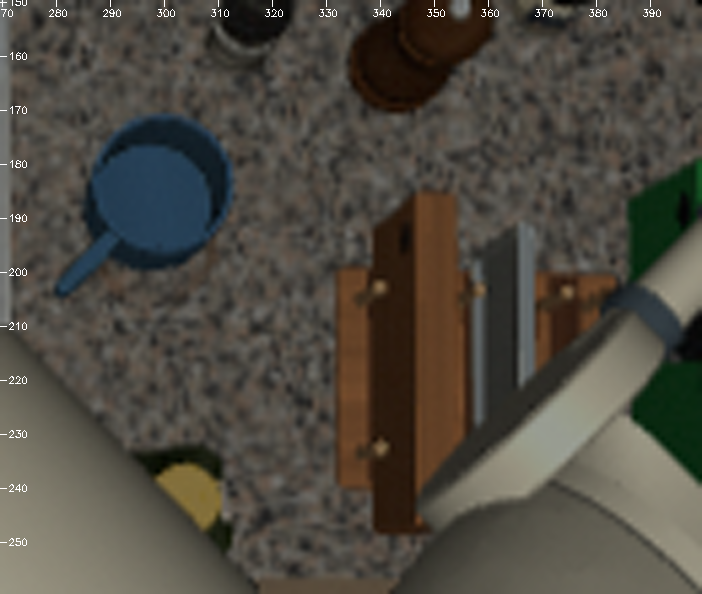

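```bash
python3 - <<'E'
from h import *
t=cam('top4'); P=lambda x,y,z:onz(t,x/5.4+269.5,y/5.4+149.5,z).round(4)
print('thin left face bot,top',P(628,200,.180),P(632,440,.180),P(695,165,.305))
# expected left face y: 
for x in(.577,.55,.45,.407): print(x,-.4354+.006-.0247*(x-.4921))
print('thick top corners',P(416,193,.142),P(456,193,.142),'expect y ~',-.3373+.012-.0247*.09,-.3373-.012-.0247*.09,'x',.497+.09)
E
```

```text
thin left face bot,top [ 0.5749 -0.4319  0.18  ] [ 0.4494 -0.4285  0.18  ] [ 0.5714 -0.4295  0.305 ]
0.577 -0.43149703
0.55 -0.43083013
0.45 -0.42836013
0.407 -0.42729803
thick top corners [ 0.5845 -0.3283  0.142 ] [ 0.5846 -0.3499  0.142 ] expect y ~ -0.32752299999999995 -0.351523 x 0.587
```

Request:
play_rows:
  plan:
    - {"hand": -1, "dp": [0.002, 0.002, 0.01], "turn": [0, 0, 0]}
    - {"hand": -1, "dp": [0, 0, 0.03], "turn": [0, 0, 0]}
    - {"hand": -1, "dp": [0, 0, 0.03], "turn": [0, 0, 0]}
    - {"hand": -1, "dp": [0, 0, 0.02], "turn": [0, 0, 0]}
    - {"hand": -1, "dp": [0, 0, 0.01], "turn": [0, 0, 0]}
    - {"hand": -1, "dp": [0, 0, 0], "turn": [0, 0, 0]}
    - {"hand": -1, "dp": [0, 0, 0], "turn": [0, 0, 0]}
    - {"hand": -1, "dp": [0, 0, 0], "turn": [0, 0, 0]}

```text
clock: 17.73
tcp_pos: [0.4947, -0.438, 0.1647]
ee_rot: [[1.0, -0.024, 0.002], [-0.024, -1.0, -0.002], [0.002, 0.002, -1.0]]
contact_force: [0.2, -0.2, -1.6]
finger_gap: 0.0114
grasp_force: 60.9
```

Request:
play_rows:
  plan:
    - {"hand": -1, "dp": [0, 0, 0.01], "turn": [0, 0, 0]}
    - {"hand": -1, "dp": [0, 0, 0.01], "turn": [0, 0, 0]}
    - {"hand": -1, "dp": [0, 0, 0.01], "turn": [0, 0, 0]}
    - {"hand": -1, "dp": [0, 0, 0.01], "turn": [0, 0, 0]}
    - {"hand": -1, "dp": [0, 0, 0.005], "turn": [0, 0, 0]}
    - {"hand": -1, "dp": [0, 0, 0], "turn": [0, 0, 0]}
    - {"hand": -1, "dp": [0, 0, 0], "turn": [0, 0, 0]}
    - {"hand": -1, "dp": [0, 0, 0], "turn": [0, 0, 0]}

```text
clock: 18.4
tcp_pos: [0.4942, -0.4375, 0.1186]
ee_rot: [[1.0, -0.024, 0.0], [-0.024, -1.0, -0.0], [0.0, 0.0, -1.0]]
contact_force: [-0.5, 0.4, -3.0]
finger_gap: 0.0116
grasp_force: 61.1
```

```bash
python3 st.py .4945,-.4373,.096
```

```text
t 18.4 q [-0.815  0.657  1.371 -0.     1.113  0.779] tcp [ 0.4942 -0.4375  0.1186] yaw -1.36 z [ 0. -0. -1.] gap 0.0116 F [-0.5  0.4 -3. ] g 61.089348793029785
.4945,-.4373,.096 tool delta [ 0.0003 -0.0002  0.0226]
```

Request:
play_rows:
  plan:
    - {"hand": -1, "dp": [0, 0, 0.008], "turn": [0, 0, 0]}
    - {"hand": -1, "dp": [0, 0, 0.008], "turn": [0, 0, 0]}
    - {"hand": -1, "dp": [0, 0, 0.005], "turn": [0, 0, 0]}
    - {"hand": -1, "dp": [0, 0, 0.001], "turn": [0, 0, 0]}
    - {"hand": -1, "dp": [0, 0, 0.001], "turn": [0, 0, 0]}
    - {"hand": -1, "dp": [0, 0, 0], "turn": [0, 0, 0]}
    - {"hand": -1, "dp": [0, 0, 0], "turn": [0, 0, 0]}
    - {"hand": -1, "dp": [0, 0, 0], "turn": [0, 0, 0]}

```text
clock: 19.07
tcp_pos: [0.4937, -0.4372, 0.0957]
ee_rot: [[1.0, -0.024, -0.001], [-0.024, -1.0, 0.0], [-0.001, -0.0, -1.0]]
contact_force: [-6.4, 4.0, 14.0]
finger_gap: 0.0112
grasp_force: 63.4
```

```bash
python3 - <<'E'
from h import *; from scipy.optimize import least_squares as LS
from st import *; s=st(); print(s['tcp_pos'],s['contact_force'])
# fit mug silhouette: render convex outline of body + handle, compare with blue mask (top0, side0)
def mask(c,box):
    im=c['image'].astype(float); m=(im[...,2]>1.35*im[...,0])&(im[...,2]>35)&(im[...,2]>1.1*im[...,1]); b=np.zeros(m.shape,bool); b[box[2]:box[3],box[0]:box[1]]=1; m&=b
    n,l,stt,_=cv2.connectedComponentsWithStats(m.astype(np.uint8)); k=1+np.argmax(stt[1:,4]); return (l==k).astype(np.uint8)
t=cam('top0');sd=cam('side0')
a=np.linspace(0,2*np.pi,60)
circ=[np.c_[40*np.cos(a),40*np.sin(a),0*a],np.c_[40*np.cos(a),40*np.sin(a),0*a+85]]
H=[np.array([[dx,y,z] for dx in(-5,5) for y,z in pts]) for pts in([(40,75),(82,75),(40,65),(82,65)],[(72,75),(82,75),(72,15),(82,15)],[(40,25),(82,25),(40,15),(82,15)])]
def render(c,p,K=4):
    m=np.zeros((384*K//1,512*K),np.uint8)
    C,S=np.cos(p[2]),np.sin(p[2])
    for L in [np.vstack(circ)]+H:
        L=L/1e3; X=np.c_[p[0]+C*L[:,0]-S*L[:,1],p[1]+S*L[:,0]+C*L[:,1],L[:,2]]
        hull=cv2.convexHull(((proj(c,X)+.5)*K).astype(np.int32)); cv2.fillConvexPoly(m,hull,1)
    return cv2.resize(m.astype(np.float32),(512,384),interpolation=cv2.INTER_AREA)
mt=mask(t,(270,330,160,215));ms=mask(sd,(255,300,165,205)); print(mt.sum(),ms.sum())
from scipy.optimize import minimize
for w in ((1,0),(1,1)):
    f=lambda p:w[0]*((render(t,p)-mt)**2).sum()+w[1]*((render(sd,p)-ms)**2).sum()
    r=minimize(f,[.601,-.198,.80],method='Nelder-Mead',options=dict(initial_simplex=[[.601,-.198,.8],[.607,-.198,.8],[.601,-.192,.8],[.601,-.198,.9]],xatol=2e-4,fatol=.1)); print(w,r.x,r.fun)
E
```

```text
[ 0.49365392 -0.43715429  0.09573345] [-6.3600873   3.97050649 13.99319533]
645 548
(1, 0) [ 0.59993888 -0.19842302  0.80919426] 44.6796875
(1, 1) [ 0.60008511 -0.19874981  0.76506865] 168.91015625
```

Request:
play_rows:
  plan:
    - {"hand": -0.7, "dp": [0, 0, 0], "turn": [0, 0, 0]}
    - {"hand": -0.4, "dp": [0, 0, 0], "turn": [0, 0, 0]}
    - {"hand": -0.25, "dp": [0, 0, 0], "turn": [0, 0, 0]}
    - {"hand": -0.25, "dp": [0, 0, 0], "turn": [0, 0, 0]}
    - {"hand": -0.25, "dp": [0, 0, -0.01], "turn": [0, 0, 0]}
    - {"hand": -0.25, "dp": [0, 0, -0.02], "turn": [0, 0, 0]}
    - {"hand": -0.25, "dp": [0, 0, -0.03], "turn": [0, 0, 0]}
    - {"hand": -0.25, "dp": [0, 0, -0.035], "turn": [0, 0, 0]}

```text
clock: 19.73
tcp_pos: [0.4934, -0.4366, 0.1907]
ee_rot: [[1.0, -0.024, -0.002], [-0.024, -1.0, 0.002], [-0.002, -0.002, -1.0]]
contact_force: [0.1, -0.5, 0.2]
finger_gap: 0.0319
grasp_force: 0.0
```

Request:
play_rows:
  plan:
    - {"hand": -0.25, "dp": [0, 0, -0.03], "turn": [0, 0, -6.75]}
    - {"hand": -0.25, "dp": [0, 0, -0.02], "turn": [0, 0, -6.75]}
    - {"hand": -0.2, "dp": [0, 0, 0], "turn": [0, 0, -6.75]}
    - {"hand": -0.15, "dp": [0, 0, 0], "turn": [0, 0, -6.75]}
    - {"hand": -0.15, "dp": [0, 0, 0], "turn": [0, 0, -6.75]}
    - {"hand": -0.15, "dp": [0, 0, 0], "turn": [0, 0, -6.75]}
    - {"hand": -0.15, "dp": [0, 0, 0], "turn": [0, 0, -6.7]}
    - {"hand": -0.15, "dp": [0, 0, 0], "turn": [0, 0, 0]}

```text
clock: 20.4
tcp_pos: [0.4941, -0.4373, 0.241]
ee_rot: [[0.692, 0.722, 0.0], [0.722, -0.692, -0.0], [-0.0, 0.0, -1.0]]
contact_force: [-0.2, 0.7, -0.5]
finger_gap: 0.037
grasp_force: 0.0
```

```bash
python3 st.py .6275,-.225,.16; python3 - <<'E'
from h import *
s=cam('side1');t=cam('top0')
for z in np.arange(.45,.75,.05): print(z,proj(s,[.5796,.2491,z]).round(0))
B=lambda x,y:(x/4.7+241.5,y/4.7+131.5);A=lambda x,y:(x/5.3+91.5,y/5.3+131.5)
print('jar',onz(t,*B(350,90),.105),'tin front bottom',onz(t,*A(598,87),.026))
print('hook root/tip',onz(t,*A(622,150),.18),onz(t,*A(602,285),.193),'post top',onz(t,*A(624,127),.208))
E
```

```text
t 20.4 q [-0.815  0.535  1.24   0.     1.366 -0.051] tcp [ 0.4941 -0.4373  0.241 ] yaw 46.21 z [ 0. -0. -1.] gap 0.037 F [-0.2  0.7 -0.5] g 0.0
.6275,-.225,.16 tool delta [ 0.2456 -0.0507  0.081 ]
0.45 [[203. 113.]]
0.5 [[201.  87.]]
0.55 [[198.  60.]]
0.6 [[196.  30.]]
0.6499999999999999 [[193.  -2.]]
0.7 [[190. -38.]]
jar [ 0.6963239  -0.24628325  0.105     ] tin front bottom [0.72261705 0.09901043 0.026     ]
hook root/tip [0.65009612 0.07037788 0.18      ] [0.57422733 0.07843956 0.193     ] post top [0.65637937 0.06710567 0.208     ]
```

Request:
play_rows:
  plan:
    - {"hand": -0.15, "dp": [0.03, -0.006, 0], "turn": [0, 0, 0]}
    - {"hand": -0.15, "dp": [0.041, -0.008, 0], "turn": [0, 0, 0]}
    - {"hand": -0.15, "dp": [0.041, -0.008, 0.01], "turn": [0, 0, 0]}
    - {"hand": -0.15, "dp": [0.041, -0.008, 0.02], "turn": [0, 0, 0]}
    - {"hand": -0.15, "dp": [0.041, -0.009, 0.025], "turn": [0, 0, 0]}
    - {"hand": -0.15, "dp": [0.035, -0.008, 0.026], "turn": [0, 0, 0]}
    - {"hand": -0.15, "dp": [0.0166, -0.0037, 0], "turn": [0, 0, 0]}
    - {"hand": -0.15, "dp": [0, 0, 0], "turn": [0, 0, 0]}

```text
clock: 21.07
tcp_pos: [0.6224, -0.2337, 0.1657]
ee_rot: [[0.697, 0.717, -0.002], [0.717, -0.697, 0.002], [-0.0, -0.003, -1.0]]
contact_force: [0.4, -0.1, 0.5]
finger_gap: 0.0361
grasp_force: 0.0
```

Request:
play_rows:
  plan:
    - {"hand": -0.15, "dp": [0, 0, 0.02], "turn": [0, 0, 0]}
    - {"hand": -0.15, "dp": [0, 0, 0.015], "turn": [0, 0, 0]}
    - {"hand": -0.15, "dp": [0, 0, 0.01], "turn": [0, 0, 0]}
    - {"hand": -0.15, "dp": [0, 0, 0], "turn": [0, 0, 0]}
    - {"hand": -0.15, "dp": [0, 0, 0], "turn": [0, 0, 0]}
    - {"hand": -0.15, "dp": [0, 0, 0], "turn": [0, 0, 0]}
    - {"hand": -0.15, "dp": [0, 0, 0], "turn": [0, 0, 0]}
    - {"hand": -0.15, "dp": [0, 0, 0], "turn": [0, 0, 0]}

```text
clock: 21.73
tcp_pos: [0.6217, -0.2379, 0.1228]
ee_rot: [[0.697, 0.717, 0.001], [0.717, -0.697, -0.001], [0.0, 0.001, -1.0]]
contact_force: [-0.1, -0.5, 0.8]
finger_gap: 0.0364
grasp_force: 0.0
```

```bash
python3 st.py .6275,-.225,.048; python3 - <<'E'
from h import *; from cell import snapshot
c=snapshot('side');np.savez('side5.npz',**c); crop(c,225,345,110,210,6.4,'s5.png')
E
```

```text
t 21.73 q [-0.455  0.658  1.353 -0.     1.129  0.316] tcp [ 0.6217 -0.2379  0.1228] yaw 45.81 z [ 0.001 -0.001 -1.   ] gap 0.0364 F [-0.1 -0.5  0.8] g 0.0
.6275,-.225,.048 tool delta [ 0.0132 -0.0049  0.0748]
```

View pics/s5.png

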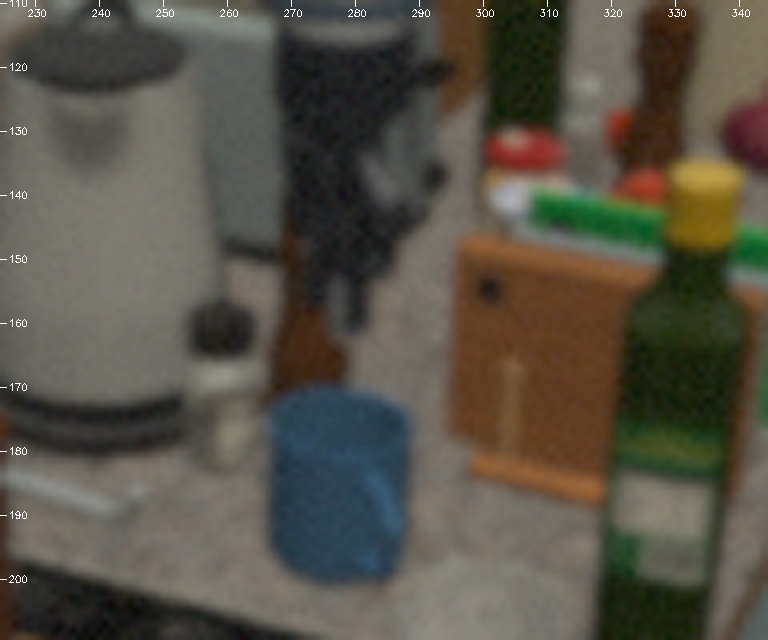

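Request:
play_rows:
  plan:
    - {"hand": -0.15, "dp": [0.0132, -0.005, 0], "turn": [0, 0, 0]}
    - {"hand": -0.15, "dp": [0, 0, 0.01], "turn": [0, 0, 0]}
    - {"hand": -0.15, "dp": [0, 0, 0.02], "turn": [0, 0, 0]}
    - {"hand": -0.15, "dp": [0, 0, 0.02], "turn": [0, 0, 0]}
    - {"hand": -0.15, "dp": [0, 0, 0.015], "turn": [0, 0, 0]}
    - {"hand": -0.15, "dp": [0, 0, 0.01], "turn": [0, 0, 0]}
    - {"hand": -0.15, "dp": [0, 0, 0], "turn": [0, 0, 0]}
    - {"hand": -0.15, "dp": [0, 0, 0], "turn": [0, 0, 0]}

```text
clock: 22.45
tcp_pos: [0.6269, -0.2244, 0.0466]
ee_rot: [[0.696, 0.718, -0.001], [0.718, -0.696, 0.0], [-0.0, -0.001, -1.0]]
contact_force: [-0.3, 0.3, 0.4]
finger_gap: 0.0362
grasp_force: 0.0
```

```bash
python3 st.py .6275,-.225,.048
```

```text
t 22.45 q [-0.433  0.752  1.403  0.     0.987  0.337] tcp [ 0.6269 -0.2244  0.0466] yaw 45.85 z [-0.001  0.    -1.   ] gap 0.0362 F [-0.3  0.3  0.4] g 0.0
.6275,-.225,.048 tool delta [-0.      0.0009 -0.0014]
```

Request:
play_rows:
  plan:
    - {"hand": -0.35, "dp": [0, 0, 0], "turn": [0, 0, 0]}
    - {"hand": -0.55, "dp": [0, 0, 0], "turn": [0, 0, 0]}
    - {"hand": -0.7, "dp": [0, 0, 0], "turn": [0, 0, 0]}
    - {"hand": -0.85, "dp": [0, 0, 0], "turn": [0, 0, 0]}
    - {"hand": -1, "dp": [0, 0, 0], "turn": [0, 0, 0]}
    - {"hand": -1, "dp": [0, 0, 0], "turn": [0, 0, 0]}
    - {"hand": -1, "dp": [0, 0, 0], "turn": [0, 0, 0]}
    - {"hand": -1, "dp": [0, 0, 0], "turn": [0, 0, 0]}

```text
clock: 23.12
tcp_pos: [0.6269, -0.2243, 0.0476]
ee_rot: [[0.697, 0.717, 0.0], [0.717, -0.697, 0.0], [0.0, -0.0, -1.0]]
contact_force: [-2.5, 2.6, 8.4]
finger_gap: 0.0029
grasp_force: 54.4
```

```bash
python3 st.py .60,-.19,.19
```

```text
t 23.12 q [-0.433  0.751  1.403  0.     0.988  0.337] tcp [ 0.6269 -0.2243  0.0476] yaw 45.84 z [ 0.  0. -1.] gap 0.0029 F [-2.5  2.6  8.4] g 54.35000559393302
.60,-.19,.19 tool delta [ 0.006  -0.0432 -0.1424]
```

Request:
play_rows:
  plan:
    - {"hand": -1, "dp": [0, 0, -0.015], "turn": [0, 0, 0]}
    - {"hand": -1, "dp": [0, 0, -0.03], "turn": [0, 0, 0]}
    - {"hand": -1, "dp": [0, 0, -0.03], "turn": [0, 0, 0]}
    - {"hand": -1, "dp": [0, 0, -0.035], "turn": [0, 0, 0]}
    - {"hand": -1, "dp": [0, 0, -0.025], "turn": [0, 0, 4]}
    - {"hand": -1, "dp": [0, 0, -0.01], "turn": [0, 0, 6.5]}
    - {"hand": -1, "dp": [0, 0, 0], "turn": [0, 0, 6.5]}
    - {"hand": -1, "dp": [0, 0, 0], "turn": [0, 0, 6.5]}

```text
clock: 23.78
tcp_pos: [0.6272, -0.2247, 0.1931]
ee_rot: [[0.927, 0.375, 0.002], [0.375, -0.927, -0.001], [0.001, 0.001, -1.0]]
contact_force: [-0.6, 0.2, -3.8]
finger_gap: 0.0029
grasp_force: 55.5
```

Request:
play_rows:
  plan:
    - {"hand": -1, "dp": [0, 0, 0], "turn": [0, 0, 6.5]}
    - {"hand": -1, "dp": [0, 0, 0], "turn": [0, 0, 6.5]}
    - {"hand": -1, "dp": [0, 0, 0], "turn": [0, 0, 6.5]}
    - {"hand": -1, "dp": [0, 0, 0], "turn": [0, 0, 6.5]}
    - {"hand": -1, "dp": [0, 0, 0], "turn": [0, 0, 3.5]}
    - {"hand": -1, "dp": [0, 0, 0], "turn": [0, 0, 0]}
    - {"hand": -1, "dp": [0, 0, 0], "turn": [0, 0, 0]}
    - {"hand": -1, "dp": [0, 0, 0], "turn": [0, 0, 0]}

```text
clock: 24.45
tcp_pos: [0.6269, -0.2245, 0.1918]
ee_rot: [[0.993, -0.122, -0.0], [-0.122, -0.993, 0.0], [-0.0, -0.0, -1.0]]
contact_force: [0.2, -0.2, -2.8]
finger_gap: 0.0029
grasp_force: 55.5
```

```bash
python3 st.py .539,-.003,.17
```

```text
t 24.45 q [-0.434  0.588  1.283 -0.     1.271  1.26 ] tcp [ 0.6269 -0.2245  0.1918] yaw -7.01 z [-0.  0. -1.] gap 0.0029 F [ 0.2 -0.2 -2.8] g 55.53092160740562
.539,-.003,.17 tool delta [-0.1142 -0.2092  0.0219]
```

Request:
play_rows:
  plan:
    - {"hand": -1, "dp": [-0.025, -0.015, 0], "turn": [0, 0, 0]}
    - {"hand": -1, "dp": [-0.035, -0.02, 0], "turn": [0, 0, 0]}
    - {"hand": -1, "dp": [-0.035, -0.02, 0], "turn": [0, 0, 0]}
    - {"hand": -1, "dp": [-0.015, -0.035, 0], "turn": [0, 0, 0]}
    - {"hand": -1, "dp": [-0.004, -0.04, 0], "turn": [0, 0, 0]}
    - {"hand": -1, "dp": [0, -0.04, 0], "turn": [0, 0, 0]}
    - {"hand": -1, "dp": [0, -0.03, 0], "turn": [0, 0, 0]}
    - {"hand": -1, "dp": [0, -0.009, 0], "turn": [0, 0, 0]}

```text
clock: 25.12
tcp_pos: [0.5399, 0.0008, 0.1922]
ee_rot: [[0.993, -0.12, 0.0], [-0.12, -0.993, 0.001], [0.0, -0.001, -1.0]]
contact_force: [-0.3, -0.7, -1.7]
finger_gap: 0.003
grasp_force: 63.7
```

Request:
play_rows:
  plan:
    - {"hand": -1, "dp": [0, 0, 0], "turn": [5, 0, 0]}
    - {"hand": -1, "dp": [0, 0, 0], "turn": [5, 0, 0]}
    - {"hand": -1, "dp": [0, 0, 0], "turn": [5, 0, 0]}
    - {"hand": -1, "dp": [0, 0, 0], "turn": [5, 0, 0]}
    - {"hand": -1, "dp": [0, 0, 0], "turn": [5, 0, 0]}
    - {"hand": -1, "dp": [0, 0, 0], "turn": [0, 0, 0]}
    - {"hand": -1, "dp": [0, 0, 0], "turn": [0, 0, 0]}
    - {"hand": -1, "dp": [0, 0, 0], "turn": [0, 0, 0]}

```text
clock: 25.78
tcp_pos: [0.5399, -0.0033, 0.1918]
ee_rot: [[0.992, -0.113, 0.052], [-0.124, -0.9, 0.417], [0.0, -0.42, -0.907]]
contact_force: [0.5, 0.4, -2.6]
finger_gap: 0.0026
grasp_force: 64.4
```

```bash
python3 st.py .539,-.003,.146; python3 - <<'E'
from h import *; from cell import snapshot
for n in('side','top'):
    c=snapshot(n);np.savez(n+'6.npz',**c)
t=cam('top6');s=cam('side6')
crop(s,190,270,140,220,5,'a.png');crop(t,150,260,130,230,4.9,'b.png')
a=cv2.imread('pics/a.png');b=cv2.imread('pics/b.png');H=480
f=lambda i:cv2.resize(i,(int(i.shape[1]*H/i.shape[0]),H)); m=np.hstack([f(a)[:, :],f(b)]);print(m.shape)
k=800/m.shape[1]; cv2.imwrite('pics/ab.png',cv2.resize(m,None,fx=k,fy=k,interpolation=cv2.INTER_AREA))
E
```

```text
t 25.78 q [-0.378  0.461  1.637  0.452  1.197  1.117] tcp [ 0.5399 -0.0033  0.1918] yaw -7.13 z [ 0.052  0.417 -0.907] gap 0.0026 F [ 0.5  0.4 -2.6] g 64.4142179552
.539,-.003,.146 tool delta [-0.0009  0.0191  0.0416]
(480, 1008, 3)
```

View pics/ab.png

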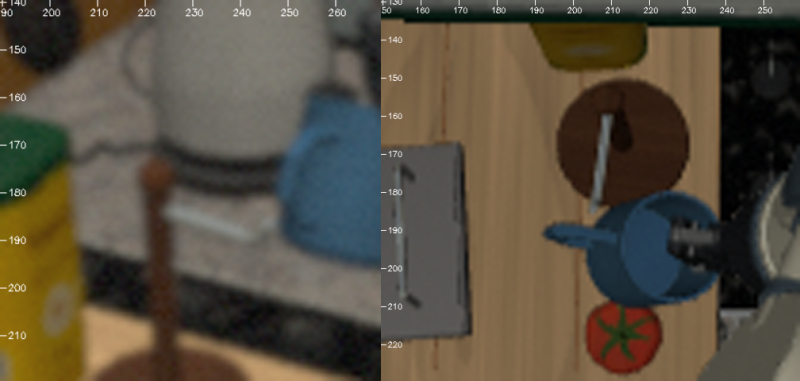

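```bash
python3 - <<'E'
from h import *
from st import *
s=st(False);R=np.array(s['ee_rot']);p=np.array(s['tcp_pos'])
mug=lambda x,y,z: p+R@(np.array([x,-(y+38.25),-(z-47.6)])/1e3)   # tool x=mug x? tool y=-mug y, tool z=-mug z
t=cam('top6');sd=cam('side6')
for q in((0,82,45),(0,82,70),(0,82,20),(0,56,45),(0,0,85),(0,0,0)):
    X=mug(*q); print(q,X.round(4),'top',proj(t,X)[0].round(1),'side',proj(sd,X)[0].round(1))
for n,c,box in(('top',t,(185,250,170,225)),('side',sd,(235,300,140,215))):
    im=c['image'].astype(float); m=(im[...,2]>1.35*im[...,0])&(im[...,2]>35)&(im[...,2]>1.1*im[...,1])
    v,u=np.nonzero(m[box[2]:box[3],box[0]:box[1]]);u+=box[0];v+=box[2];print(n,'blue u',u.min(),u.max(),'v',v.min(),v.max(),'left col rows',v[u<=u.min()+3].mean())
# model hook
P=np.array([.657,.069,.026])
for yaw in(-.125,-.144):
  for x,z in((-9,150),(-66,150),(-81,167)): 
    X=P+np.array([np.cos(yaw)*x,np.sin(yaw)*x,z])/1e3; print(yaw,x,X.round(4),proj(t,X)[0].round(1),proj(sd,X)[0].round(1))
# hook bright pixels
im=t['image'].astype(int); g=im.min(2); m=(g>85)&(im.max(2)-g<40); v,u=np.nonzero(m[155:190,198:216]); 
for r in range(v.min(),v.max()+1): print(r+155,(u[v==r].mean()+198).round(1),(v==r).sum(),end=' | ')
im=sd['image'].astype(int); print(); 
for c in range(222,250,3): print(c,178+np.argmax(im[178:196,c].sum(1)),im[178:196,c].sum(1).max(),end=' | ')
E
```

```text
(0, 82, 45) [0.5535 0.1068 0.2404] top [192.8 189.9] side [248.9 177.2]
(0, 82, 70) [0.5522 0.0964 0.2631] top [195.7 189.1] side [251.1 167.7]
(0, 82, 20) [0.5548 0.1173 0.2177] top [190.  190.7] side [246.7 186.5]
(0, 56, 45) [0.5506 0.0834 0.2295] top [201.9 191.6] side [254.  177.2]
(0, 0, 85) [0.5423 0.0163 0.2422] top [226.3 194.1] side [267.7 163.2]
(0, 0, 0) [0.5467 0.0518 0.1651] top [215.1 196.4] side [260.5 192.7]
top blue u 193 249 v 180 209 left col rows 190.66666666666666
side blue u 248 280 v 160 195 left col rows 179.4814814814815
-0.125 -9 [0.6481 0.0701 0.176 ] [209.1 160.8] [225.7 184.2]
-0.125 -66 [0.5915 0.0772 0.176 ] [206.2 180.3] [241.9 189.9]
-0.125 -81 [0.5766 0.0791 0.193 ] [204.9 184.4] [246.3 186.1]
-0.144 -9 [0.6481 0.0703 0.176 ] [209.  160.8] [225.6 184.3]
-0.144 -66 [0.5917 0.0785 0.176 ] [205.7 180.2] [241.7 190.1]
-0.144 -81 [0.5768 0.0806 0.193 ] [204.3 184.4] [245.9 186.4]
161 208.5 2 | 162 208.5 2 | 163 208.5 2 | 164 208.5 2 | 165 208.5 2 | 166 208.5 2 | 167 208.5 2 | 168 207.5 2 | 169 207.5 2 | 170 207.5 2 | 171 207.5 2 | 172 207.5 2 | 173 207.5 2 | 174 207.5 2 | 175 207.0 3 | 176 206.5 2 | 177 206.5 2 | 178 206.5 2 | 179 206.5 2 | 180 206.5 2 | 181 206.0 1 | 182 nan 0 | 183 205.0 1 | 184 205.5 2 | 185 205.0 1 | 
222 178 147 | 225 184 326 | 228 184 397 | 231 185 412 | 234 186 416 | 237 187 410 | 240 188 413 | 243 185 346 | 246 186 380 | 249 193 338 | <stdin>:18: RuntimeWarning: Mean of empty slice.
  ret = ret.dtype.type(ret / rcount)
```

Request:
play_rows:
  plan:
    - {"hand": -1, "dp": [0, 0.005, 0.01], "turn": [0, 0, 0]}
    - {"hand": -1, "dp": [0, 0.0075, 0.015], "turn": [0, 0, 0]}
    - {"hand": -1, "dp": [0, 0.0073, 0.0154], "turn": [0, 0, 0]}
    - {"hand": -1, "dp": [0, 0, 0], "turn": [0, 0, 0]}
    - {"hand": -1, "dp": [0, 0, 0], "turn": [0, 0, 0]}
    - {"hand": -1, "dp": [0, 0, 0], "turn": [0, 0, 0]}
    - {"hand": -1, "dp": [0.008, 0, 0], "turn": [0, 0, 0]}
    - {"hand": -1, "dp": [0.008, 0, 0], "turn": [0, 0, 0]}

```text
clock: 26.55
tcp_pos: [0.5566, -0.006, 0.1477]
ee_rot: [[0.992, -0.112, 0.054], [-0.125, -0.899, 0.419], [0.001, -0.422, -0.906]]
contact_force: [0.8, 0.3, -2.8]
finger_gap: 0.0031
grasp_force: 64.4
```

```bash
cat > mg.py <<'E'
from h import *
from st import *
s=st(False);R=np.array(s['ee_rot']);p=np.array(s['tcp_pos'])
o=p+R@np.array([0,-.09425,.0026]); y=.0702-.1256*(o[0]-.648)
print('t',s['clock'],'opening',o.round(4),'hook x',((o[0]-.657)/.992).round(4),'dy to hook line',(o[1]-y).round(4),'F',np.round(s['contact_force'],1),'zaxis',R[:,2].round(3))
for d in((0,0,-.01),(0,.001,0),(.01,-.00125,0)): print(d,'tool',(R.T@np.array(d)).round(4))
E
python3 mg.py
```

```text
t 26.55 opening [0.5674 0.0798 0.1852] hook x -0.0903 dy to hook line -0.0005 F [ 0.8  0.3 -2.8] zaxis [ 0.054  0.419 -0.906]
(0, 0, -0.01) tool [-0.      0.0042  0.0091]
(0, 0.001, 0) tool [-0.0001 -0.0009  0.0004]
(0.01, -0.00125, 0) tool [0.0101 0.     0.    ]
```

Well aligned (0.5 mm off the hook line); thread on along the hook.

Request:
play_rows:
  plan:
    - {"hand": -1, "dp": [0.006, 0, 0], "turn": [0, 0, 0]}
    - {"hand": -1, "dp": [0.006, 0, 0], "turn": [0, 0, 0]}
    - {"hand": -1, "dp": [0.006, 0, 0], "turn": [0, 0, 0]}
    - {"hand": -1, "dp": [0.006, 0, 0], "turn": [0, 0, 0]}
    - {"hand": -1, "dp": [0.006, 0, 0], "turn": [0, 0, 0]}
    - {"hand": -1, "dp": [0.006, 0, 0], "turn": [0, 0, 0]}
    - {"hand": -1, "dp": [0.003, 0, 0], "turn": [0, 0, 0]}
    - {"hand": -1, "dp": [0, 0, 0], "turn": [0, 0, 0]}

```text
clock: 27.22
tcp_pos: [0.595, -0.0109, 0.1468]
ee_rot: [[0.992, -0.113, 0.053], [-0.125, -0.899, 0.419], [0.0, -0.423, -0.906]]
contact_force: [-0.3, 0.2, -2.4]
finger_gap: 0.0025
grasp_force: 64.3
```

```bash
python3 mg.py
```

```text
t 27.2167 opening [0.6058 0.075  0.1842] hook x -0.0516 dy to hook line -0.0005 F [-0.3  0.2 -2.4] zaxis [ 0.053  0.419 -0.906]
(0, 0, -0.01) tool [-0.      0.0042  0.0091]
(0, 0.001, 0) tool [-0.0001 -0.0009  0.0004]
(0.01, -0.00125, 0) tool [ 0.0101 -0.      0.    ]
```

Request:
play_rows:
  plan:
    - {"hand": -1, "dp": [0, 0.0035, 0.0053], "turn": [0, 0, 0]}
    - {"hand": -1, "dp": [0, 0.0035, 0.0053], "turn": [0, 0, 0]}
    - {"hand": -1, "dp": [0, 0.0035, 0.0053], "turn": [0, 0, 0]}
    - {"hand": -1, "dp": [0, 0.0018, 0.0027], "turn": [0, 0, 0]}
    - {"hand": -1, "dp": [0, 0, 0], "turn": [0, 0, 0]}
    - {"hand": -1, "dp": [0, 0, 0], "turn": [0, 0, 0]}
    - {"hand": -1, "dp": [0, 0, 0], "turn": [0, 0, 0]}
    - {"hand": -1, "dp": [0, 0, 0], "turn": [0, 0, 0]}

```text
clock: 27.88
tcp_pos: [0.5941, -0.0141, 0.125]
ee_rot: [[0.992, -0.113, 0.053], [-0.125, -0.899, 0.419], [0.0, -0.422, -0.906]]
contact_force: [0.4, 0.2, -1.5]
finger_gap: 0.0031
grasp_force: 64.3
```

```bash
python3 mg.py
```

```text
t 27.8833 opening [0.6048 0.0717 0.1624] hook x -0.0526 dy to hook line -0.0039 F [ 0.4  0.2 -1.5] zaxis [ 0.053  0.419 -0.906]
(0, 0, -0.01) tool [-0.      0.0042  0.0091]
(0, 0.001, 0) tool [-0.0001 -0.0009  0.0004]
(0.01, -0.00125, 0) tool [ 0.0101 -0.      0.    ]
```

Request:
play_rows:
  plan:
    - {"hand": -1, "dp": [0, 0.0008, 0.0018], "turn": [0, 0, 0]}
    - {"hand": -1, "dp": [0, 0.0008, 0.0018], "turn": [0, 0, 0]}
    - {"hand": -1, "dp": [0, 0, 0], "turn": [0, 0, 0]}
    - {"hand": -1, "dp": [0, 0.0008, 0.0018], "turn": [0, 0, 0]}
    - {"hand": -1, "dp": [0, 0, 0], "turn": [0, 0, 0]}
    - {"hand": -1, "dp": [0, 0, 0], "turn": [0, 0, 0]}
    - {"hand": -1, "dp": [0, 0, 0], "turn": [0, 0, 0]}
    - {"hand": -1, "dp": [0, 0, 0], "turn": [0, 0, 0]}

```text
clock: 28.55
tcp_pos: [0.5946, -0.0132, 0.1203]
ee_rot: [[0.992, -0.112, 0.054], [-0.125, -0.898, 0.421], [0.002, -0.424, -0.905]]
contact_force: [-1.3, 2.5, 16.4]
finger_gap: 0.0029
grasp_force: 78.5
```

```bash
python3 mg.py
```

```text
t 28.55 opening [0.6053 0.0726 0.1579] hook x -0.0521 dy to hook line -0.003 F [-1.3  2.5 16.4] zaxis [ 0.054  0.421 -0.905]
(0, 0, -0.01) tool [-0.      0.0042  0.0091]
(0, 0.001, 0) tool [-0.0001 -0.0009  0.0004]
(0.01, -0.00125, 0) tool [ 0.0101 -0.      0.    ]
```

Request:
play_rows:
  plan:
    - {"hand": -1, "dp": [0, -0.0005, -0.001], "turn": [0, 0, 0]}
    - {"hand": -0.8, "dp": [0, 0, 0], "turn": [0, 0, 0]}
    - {"hand": -0.6, "dp": [0, 0, 0], "turn": [0, 0, 0]}
    - {"hand": -0.4, "dp": [0, 0, 0], "turn": [0, 0, 0]}
    - {"hand": -0.25, "dp": [0, 0, 0], "turn": [0, 0, 0]}
    - {"hand": -0.25, "dp": [0, 0, 0], "turn": [0, 0, 0]}
    - {"hand": -0.25, "dp": [0, 0, 0], "turn": [0, 0, 0]}
    - {"hand": -0.25, "dp": [0, 0, 0], "turn": [0, 0, 0]}

```text
clock: 29.22
tcp_pos: [0.5939, -0.0139, 0.1199]
ee_rot: [[0.992, -0.113, 0.053], [-0.125, -0.899, 0.419], [-0.0, -0.423, -0.906]]
contact_force: [0.5, 0.4, -0.0]
finger_gap: 0.032
grasp_force: 0.0
```

```bash
python3 mg.py; cat > mask.py <<'E'
from h import *; from cell import snapshot; import sys
for n,box in(('top',(180,250,140,225)),('side',(200,300,140,290))):
    c=snapshot(n);np.savez(n+sys.argv[1]+'.npz',**c)
    im=c['image'].astype(float); m=(im[...,2]>1.35*im[...,0])&(im[...,2]>35)&(im[...,2]>1.1*im[...,1])
    M=m[box[2]:box[3],box[0]:box[1]]; v,u=np.nonzero(M); print(n,len(u),'u',u.min()+box[0],u.max()+box[0],'v',v.min()+box[2],v.max()+box[2])
    for r in range(v.min(),v.max()+1,2): print(r+box[2],''.join('#' if x else '.' for x in M[r,u.min():u.max()+1]))
E
python3 mask.py 7
```

```text
t 29.2167 opening [0.6047 0.072  0.1574] hook x -0.0527 dy to hook line -0.0037 F [ 0.5  0.4 -0. ] zaxis [ 0.053  0.419 -0.906]
(0, 0, -0.01) tool [0.     0.0042 0.0091]
(0, 0.001, 0) tool [-0.0001 -0.0009  0.0004]
(0.01, -0.00125, 0) tool [ 0.0101 -0.      0.    ]
top 695 u 199 242 v 166 194
166 ...............................#............
168 ......................################......
170 ..............###########################...
172 ............####################......#####.
174 .###############################........##..
176 .###############################............
178 ....###...######################............
180 .........######################.............
182 .........######################.............
184 .........########################...........
186 ..........##################################
188 ...........################################.
190 ............##############################..
192 ...............#######################......
194 .....................#......................
side 775 u 233 264 v 167 210
167 ............................#...
169 ................................
171 ................................
173 ................................
175 ................................
177 .......#######..................
179 ......##############............
181 ......#################....##...
183 .....##########################.
185 ....############################
187 ..####.........################.
189 ..###.........################..
191 .######....###################..
193 .############################...
195 ############################....
197 .###########################....
199 ###########################.....
201 ###########################.....
203 ##########################......
205 .#########################......
207 ....######################......
209 .........################.......
```

Request:
play_rows:
  plan:
    - {"hand": -0.25, "dp": [0, 0, -0.006], "turn": [0, 0, 0]}
    - {"hand": -0.25, "dp": [0, 0, -0.01], "turn": [0, 0, 0]}
    - {"hand": -0.25, "dp": [0, 0, -0.015], "turn": [0, 0, 0]}
    - {"hand": -0.25, "dp": [0, 0, -0.02], "turn": [0, 0, 0]}
    - {"hand": -0.25, "dp": [0, 0, -0.02], "turn": [0, 0, 0]}
    - {"hand": -0.25, "dp": [0, 0, -0.02], "turn": [0, 0, 0]}
    - {"hand": -0.25, "dp": [0, 0, -0.01], "turn": [0, 0, 0]}
    - {"hand": -0.25, "dp": [0, 0, 0], "turn": [0, 0, 0]}

```text
clock: 29.98
tcp_pos: [0.5896, -0.0576, 0.2139]
ee_rot: [[0.992, -0.112, 0.056], [-0.126, -0.9, 0.418], [0.004, -0.421, -0.907]]
contact_force: [-0.9, -0.6, -0.1]
finger_gap: 0.0321
grasp_force: 0.0
```

Request:
play_rows:
  plan:
    - {"hand": -0.25, "dp": [0, 0, 0], "turn": [-5, 0, 0]}
    - {"hand": -0.25, "dp": [0, 0, 0], "turn": [-5, 0, 0]}
    - {"hand": -0.25, "dp": [0, 0, 0], "turn": [-5, 0, 0]}
    - {"hand": -0.25, "dp": [0, 0, 0], "turn": [-5, 0, 0]}
    - {"hand": -0.25, "dp": [0, 0, 0], "turn": [-5, 0, 0]}
    - {"hand": -0.25, "dp": [-0.01, 0.01, 0], "turn": [0, 0, 0]}
    - {"hand": -0.25, "dp": [-0.03, 0.01, 0], "turn": [0, 0, 0]}
    - {"hand": -0.25, "dp": [-0.03, 0, -0.01], "turn": [0, 0, 0]}

```text
clock: 30.65
tcp_pos: [0.515, -0.0672, 0.2192]
ee_rot: [[0.992, -0.123, -0.003], [-0.123, -0.992, 0.001], [-0.003, -0.0, -1.0]]
contact_force: [-0.7, -0.2, 0.6]
finger_gap: 0.0319
grasp_force: 0.0
```

```bash
python3 st.py; python3 mask.py 8 | grep -v '#'; python3 mask.py 9|grep -v '#'; python3 - <<'E'
from h import *
# hanging-mug pose from silhouettes: contact on wire at hook x=s, roll th about wire
t,sd=cam('top9'),cam('side9')
a=cam('top7')['image'].astype(int)
im=sd['image'].astype(float); m=(im[...,2]>1.35*im[...,0])&(im[...,2]>35)&(im[...,2]>1.1*im[...,1]); M=m[150:225,215:280]
v,u=np.nonzero(M)
for r in range(v.min(),v.max()+1,2): print(r+150,''.join('#' if x else '.' for x in M[r,u.min():u.max()+1]))
from scipy.optimize import minimize
ang=np.linspace(0,2*np.pi,48)
parts=[np.vstack([np.c_[40*np.cos(ang),40*np.sin(ang),0*ang+z] for z in(0,85)])]+[np.array([[dx,y,z] for dx in(-5,5) for y,z in p]) for p in([(40,75),(82,75),(40,65),(82,65)],[(72,75),(82,75),(72,15),(82,15)],[(40,25),(82,25),(40,15),(82,15)])]
d=np.array([-.992,.125,0]);n=np.array([.125,.992,0]);up=np.array([0,0,1.])
def render(c,p,K=3):
    s,th,oy,oz=p; W=np.array([.657,.069,.176])+d*s
    Y=np.cos(th)*n+np.sin(th)*up; Z=np.cos(th)*up-np.sin(th)*n; X=np.cross(Y,Z)
    g=np.zeros((384*K,512*K),np.uint8)
    for L in parts:
        P=W+(np.outer(L[:,0],X)+np.outer(L[:,1]-oy*1000,Y)+np.outer(L[:,2]-oz*1000,Z))/1e3
        cv2.fillConvexPoly(g,cv2.convexHull(((proj(c,P)+.5)*K).astype(np.int32)),1)
    return cv2.resize(g.astype(np.float32),(512,384),interpolation=cv2.INTER_AREA)
B={}
for k,c,b in(('t',t,(180,250,140,225)),('s',sd,(215,285,150,225))):
    im=c['image'].astype(float); m=(im[...,2]>1.35*im[...,0])&(im[...,2]>35)&(im[...,2]>1.1*im[...,1]); q=np.zeros(m.shape,np.float32); q[b[2]:b[3],b[0]:b[1]]=m[b[2]:b[3],b[0]:b[1]]; B[k]=q
f=lambda p:((render(t,p)-B['t'])**2).sum()+((render(sd,p)-B['s'])**2).sum()
best=min((minimize(f,[.052,np.radians(x),.068,.061],method='Nelder-Mead',options=dict(initial_simplex=[[.052,np.radians(x),.068,.061],[.062,np.radians(x),.068,.061],[.052,np.radians(x+12),.068,.061],[.052,np.radians(x),.06,.061],[.052,np.radians(x),.068,.05]],maxiter=200)) for x in(50,75,95)),key=lambda r:r.fun)
print('hook s, roll deg, wire y,z in mug',best.x[0],np.degrees(best.x[1]),best.x[2:],best.fun,B['t'].sum(),B['s'].sum())
E
```

```text
t 30.65 q [-0.244  0.361  1.617 -0.     1.167  1.45 ] tcp [ 0.515  -0.0672  0.2192] yaw -7.08 z [-0.003  0.001 -1.   ] gap 0.0319 F [-0.7 -0.2  0.6] g 0.0
top 590 u 194 222 v 167 193
side 939 u 220 256 v 184 227
top 707 u 186 229 v 164 204
194 ............................................
196 ............................................
198 ............................................
200 ............................................
202 ............................................
side 964 u 217 254 v 183 227
183 ....................##................
185 .................######...............
187 ...............###....................
189 ..............###.....................
191 ............####......................
193 ............###......#####............
195 ............###..#############........
197 ............####################......
199 .........#########################....
201 ..##.#############################....
203 .##################################...
205 .####################################.
207 .####################################.
209 .####################################.
211 ####################################..
213 #####################################.
215 ################################......
217 #############################.........
219 ##########################............
221 ..######################..............
223 ...###################................
hook s, roll deg, wire y,z in mug 0.050711500992147246 97.9072359495174 [0.06520679 0.05480783] 358.3580322265625 707.0 932.0
```

Request:
play_rows:
  plan:
    - {"hand": -0.25, "dp": [-0.02, 0, -0.01], "turn": [0, 0, 0]}
    - {"hand": -0.25, "dp": [-0.03, 0, -0.02], "turn": [0, 0, 0]}
    - {"hand": -0.25, "dp": [-0.03, 0, -0.03], "turn": [0, 0, 0]}
    - {"hand": -0.25, "dp": [-0.02, 0, -0.03], "turn": [0, 0, 0]}
    - {"hand": -0.25, "dp": [0, 0, 0], "turn": [0, 0, 0]}
    - {"hand": -0.25, "dp": [0, 0, 0], "turn": [0, 0, 0]}
    - {"hand": -0.25, "dp": [0, 0, 0], "turn": [0, 0, 0]}
    - {"hand": -0.25, "dp": [0, 0, 0], "turn": [0, 0, 0]}

```text
clock: 31.52
tcp_pos: [0.4185, -0.0549, 0.3099]
ee_rot: [[0.992, -0.124, -0.002], [-0.124, -0.992, 0.001], [-0.002, -0.0, -1.0]]
contact_force: [-0.1, -0.6, -0.2]
finger_gap: 0.0319
grasp_force: 0.0
```

Request:
play_rows:
  plan:
    - {"hand": -0.25, "dp": [0, 0, 0], "turn": [0, 0, 0]}
    - {"hand": -0.25, "dp": [0, 0, 0], "turn": [0, 0, 0]}
    - {"hand": -0.25, "dp": [0, 0, 0], "turn": [0, 0, 0]}
    - {"hand": -0.25, "dp": [0, 0, 0], "turn": [0, 0, 0]}
    - {"hand": -0.25, "dp": [0, 0, 0], "turn": [0, 0, 0]}
    - {"hand": -0.25, "dp": [0, 0, 0], "turn": [0, 0, 0]}
    - {"hand": -0.25, "dp": [0, 0, 0], "turn": [0, 0, 0]}
    - {"hand": -0.25, "dp": [0, 0, 0], "turn": [0, 0, 0]}

```text
clock: 32.18
tcp_pos: [0.418, -0.0549, 0.3111]
ee_rot: [[0.992, -0.125, 0.0], [-0.125, -0.992, 0.0], [0.0, -0.0, -1.0]]
contact_force: [-0.7, -0.1, 0.2]
finger_gap: 0.0318
grasp_force: 0.0
```

Request:
play_rows:
  plan:
    - {"hand": -0.25, "dp": [0, 0, 0], "turn": [0, 0, 0]}
    - {"hand": -0.25, "dp": [0, 0, 0], "turn": [0, 0, 0]}
    - {"hand": -0.25, "dp": [0, 0, 0], "turn": [0, 0, 0]}
    - {"hand": -0.25, "dp": [0, 0, 0], "turn": [0, 0, 0]}
    - {"hand": -0.25, "dp": [0, 0, 0], "turn": [0, 0, 0]}
    - {"hand": -0.25, "dp": [0, 0, 0], "turn": [0, 0, 0]}
    - {"hand": -0.25, "dp": [0, 0, 0], "turn": [0, 0, 0]}
    - {"hand": -0.25, "dp": [0, 0, 0], "turn": [0, 0, 0]}

```text
clock: 32.85
tcp_pos: [0.418, -0.055, 0.311]
ee_rot: [[0.992, -0.125, -0.0], [-0.125, -0.992, -0.0], [-0.0, 0.0, -1.0]]
contact_force: [-0.5, 0.7, -0.2]
finger_gap: 0.032
grasp_force: 0.0
```

```bash
python3 st.py; for i in 10 11 12 13; do python3 mask.py $i | grep u; done; python3 - <<'E'
from h import *
# boards: silhouettes vs model in the top image; bystanders: change vs first image
t=cam('top13'); s=cam('side13'); im=t['image'].astype(int)
p=np.array([.49578,-.38715,0]);c,sn=np.cos(-.02473),np.sin(-.02473)
def W(x,y,z): return p+np.array([c*x-sn*y,sn*x+c*y,z])/1e3
for nm,y0,L,T,H in(('thick',50,90,12,130),('thin',-50,85,6,125)):
    P=[W(sx*L,y0+sy*T,12+H) for sx in(1,-1) for sy in(1,-1)]; print(nm,'model top corners',proj(t,np.array(P)).round(1).tolist())
g=(im[...,1]>1.4*im[...,0])&(im[...,1]>1.4*im[...,2])&(im[...,1]>40); g[:, :340]=0
br=(im[...,1]>55); v,u=np.nonzero(g&(im[...,1]>75)); print('thin top face u',u.min(),u.max(),'v',v.min(),v.max(),'line fit',np.polyfit(v,u,1).round(4))
b=(im[...,0]>1.35*im[...,1])&(im[...,0]>80); b[:,:342]=0;b[:,362:]=0;v,u=np.nonzero(b[180:198]);print('thick far end u',u.min(),u.max(),'v from',v.min()+180)
for n in('top','side'):
    A=cam(n+'0')['image'].astype(int);B=cam(n+'13')['image'].astype(int); D=(np.abs(A-B).max(2)>35).astype(np.uint8)
    k,_,S,C=cv2.connectedComponentsWithStats(D); print(n,[tuple(int(x) for x in r) for r in S[1:] if r[4]>25])
E
```

```text
t 32.85 q [-0.273  0.118  1.684 -0.     1.339  1.423] tcp [ 0.418 -0.055  0.311] yaw -7.16 z [-0. -0. -1.] gap 0.032 F [-0.5  0.7 -0.2] g 0.0
top 826 u 199 241 v 166 224
side 739 u 230 262 v 179 214
top 825 u 199 241 v 166 220
side 757 u 228 261 v 183 217
top 817 u 196 232 v 167 221
side 913 u 222 257 v 184 226
top 754 u 189 221 v 166 217
side 958 u 218 255 v 184 227
thick model top corners [[346.2, 184.3], [354.4, 184.5], [346.5, 246.6], [354.9, 246.8]]
thin model top corners [[382.2, 187.3], [386.3, 187.4], [383.2, 246.0], [387.4, 246.1]]
thin top face u 383 386 v 189 246 line fit [1.110000e-02 3.820139e+02]
thick far end u 347 354 v from 186
top [(140, 154, 18, 66, 761), (114, 157, 16, 62, 720), (188, 165, 34, 30, 771), (280, 172, 33, 33, 520), (339, 186, 16, 14, 114), (372, 189, 15, 59, 759), (207, 190, 95, 120, 4529), (339, 240, 16, 9, 96), (204, 246, 17, 18, 112), (183, 261, 77, 123, 3696), (303, 282, 112, 28, 1041), (338, 292, 97, 92, 6707), (254, 306, 19, 48, 464), (178, 309, 15, 75, 420), (322, 310, 9, 18, 87), (270, 315, 16, 19, 118), (504, 326, 8, 8, 38), (300, 328, 40, 39
[... 206 characters left out ...]
34, 360, 20, 14, 137), (46, 376, 36, 8, 167)]
side [(300, 0, 38, 22, 636), (401, 0, 50, 149, 3996), (450, 0, 33, 38, 843), (502, 0, 7, 8, 35), (334, 7, 29, 13, 201), (333, 20, 22, 5, 72), (440, 28, 72, 199, 3870), (307, 30, 9, 21, 82), (448, 37, 17, 2, 33), (307, 60, 43, 89, 1492), (444, 66, 16, 4, 57), (322, 70, 14, 6, 52), (436, 72, 19, 47, 324), (327, 76, 7, 7, 29), (382, 145, 48, 11, 178), (295, 147, 31, 34, 708), (339, 146, 11, 30, 132), (375, 151, 64, 53, 2702), (477, 151, 35, 33, 804), (361, 154, 15, 67, 475), (267, 170, 23, 31, 620), (216, 184, 40, 45, 977), (426, 215, 86, 36, 778), (159, 219, 88, 83, 4112), (410, 233, 102, 77, 4341), (461, 234, 47, 29, 606), (177, 273, 38, 24, 440)]
```

Request:
play_rows:
  plan:
    - {"hand": -0.25, "dp": [0, 0, 0], "turn": [0, 0, 0]}
    - {"hand": -0.25, "dp": [0, 0, 0], "turn": [0, 0, 0]}
    - {"hand": -0.25, "dp": [0, 0, 0], "turn": [0, 0, 0]}
    - {"hand": -0.25, "dp": [0, 0, 0], "turn": [0, 0, 0]}
    - {"hand": -0.25, "dp": [0, 0, 0], "turn": [0, 0, 0]}
    - {"hand": -0.25, "dp": [0, 0, 0], "turn": [0, 0, 0]}
    - {"hand": -0.25, "dp": [0, 0, 0], "turn": [0, 0, 0]}
    - {"hand": -0.25, "dp": [0, 0, 0], "turn": [0, 0, 0]}

```text
clock: 33.92
tcp_pos: [0.418, -0.055, 0.311]
ee_rot: [[0.992, -0.125, 0.0], [-0.125, -0.992, 0.0], [0.0, -0.0, -1.0]]
contact_force: [1.2, 0.0, 0.7]
finger_gap: 0.0318
grasp_force: 0.0
```

Request:
play_rows:
  plan:
    - {"hand": -0.25, "dp": [0, 0, 0], "turn": [0, 0, 0]}
    - {"hand": -0.25, "dp": [0, 0, 0], "turn": [0, 0, 0]}
    - {"hand": -0.25, "dp": [0, 0, 0], "turn": [0, 0, 0]}
    - {"hand": -0.25, "dp": [0, 0, 0], "turn": [0, 0, 0]}
    - {"hand": -0.25, "dp": [0, 0, 0], "turn": [0, 0, 0]}
    - {"hand": -0.25, "dp": [0, 0, 0], "turn": [0, 0, 0]}
    - {"hand": -0.25, "dp": [0, 0, 0], "turn": [0, 0, 0]}
    - {"hand": -0.25, "dp": [0, 0, 0], "turn": [0, 0, 0]}

```text
clock: 34.58
tcp_pos: [0.418, -0.0549, 0.311]
ee_rot: [[0.992, -0.125, -0.0], [-0.125, -0.992, 0.0], [-0.0, -0.0, -1.0]]
contact_force: [0.5, -0.1, -0.2]
finger_gap: 0.0322
grasp_force: 0.0
```

Request:
play_rows:
  plan:
    - {"hand": -0.25, "dp": [0, 0, 0], "turn": [0, 0, 0]}
    - {"hand": -0.25, "dp": [0, 0, 0], "turn": [0, 0, 0]}
    - {"hand": -0.25, "dp": [0, 0, 0], "turn": [0, 0, 0]}
    - {"hand": -0.25, "dp": [0, 0, 0], "turn": [0, 0, 0]}
    - {"hand": -0.25, "dp": [0, 0, 0], "turn": [0, 0, 0]}
    - {"hand": -0.25, "dp": [0, 0, 0], "turn": [0, 0, 0]}
    - {"hand": -0.25, "dp": [0, 0, 0], "turn": [0, 0, 0]}
    - {"hand": -0.25, "dp": [0, 0, 0], "turn": [0, 0, 0]}

```text
clock: 35.25
tcp_pos: [0.418, -0.0549, 0.311]
ee_rot: [[0.992, -0.125, -0.0], [-0.125, -0.992, 0.0], [-0.0, -0.0, -1.0]]
contact_force: [0.0, 0.1, -0.5]
finger_gap: 0.0321
grasp_force: 0.0
```

Request:
play_rows:
  plan:
    - {"hand": -0.25, "dp": [0, 0, 0], "turn": [0, 0, 0]}
    - {"hand": -0.25, "dp": [0, 0, 0], "turn": [0, 0, 0]}
    - {"hand": -0.25, "dp": [0, 0, 0], "turn": [0, 0, 0]}
    - {"hand": -0.25, "dp": [0, 0, 0], "turn": [0, 0, 0]}
    - {"hand": -0.25, "dp": [0, 0, 0], "turn": [0, 0, 0]}
    - {"hand": -0.25, "dp": [0, 0, 0], "turn": [0, 0, 0]}
    - {"hand": -0.25, "dp": [0, 0, 0], "turn": [0, 0, 0]}
    - {"hand": -0.25, "dp": [0, 0, 0], "turn": [0, 0, 0]}

```text
clock: 35.92
tcp_pos: [0.418, -0.0549, 0.311]
ee_rot: [[0.992, -0.125, -0.0], [-0.125, -0.992, 0.0], [-0.0, 0.0, -1.0]]
contact_force: [0.1, -0.0, -0.5]
finger_gap: 0.0321
grasp_force: 0.0
```

```bash
cat > sw.py <<'E'
from cell import snapshot, readout; import numpy as np
print(readout.read_state()['clock']); o=[]
for i in range(14):
    im=snapshot('side')['image'].astype(float)[150:235,200:280]; m=(im[...,2]>1.35*im[...,0])&(im[...,2]>35)&(im[...,2]>1.1*im[...,1]); v,u=np.nonzero(m); o.append((round(u.mean()+200,1),round(v.mean()+150,1)))
print(o)
E
python3 sw.py
```

```text
35.9167
[(np.float64(245.0), np.float64(199.3)), (np.float64(244.2), np.float64(200.6)), (np.float64(242.5), np.float64(202.9)), (np.float64(240.5), np.float64(204.9)), (np.float64(238.7), np.float64(206.6)), (np.float64(237.4), np.float64(207.2)), (np.float64(237.4), np.float64(207.3)), (np.float64(238.3), np.float64(206.7)), (np.float64(239.9), np.float64(205.4)), (np.float64(241.9), np.float64(203.5)), (np.float64(243.7), np.float64(201.5)), (np.float64(244.6), np.float64(200.0)), (np.float64(244.8), np.float64(199.8)), (np.float64(244.0), np.float64(201.1))]
```

Request:
play_rows:
  plan:
    - {"hand": -0.25, "dp": [0, 0, 0], "turn": [0, 0, 0]}
    - {"hand": -0.25, "dp": [0, 0, 0], "turn": [0, 0, 0]}
    - {"hand": -0.25, "dp": [0, 0, 0], "turn": [0, 0, 0]}
    - {"hand": -0.25, "dp": [0, 0, 0], "turn": [0, 0, 0]}
    - {"hand": -0.25, "dp": [0, 0, 0], "turn": [0, 0, 0]}
    - {"hand": -0.25, "dp": [0, 0, 0], "turn": [0, 0, 0]}
    - {"hand": -0.25, "dp": [0, 0, 0], "turn": [0, 0, 0]}
    - {"hand": -0.25, "dp": [0, 0, 0], "turn": [0, 0, 0]}

```text
clock: 37.28
tcp_pos: [0.418, -0.0549, 0.311]
ee_rot: [[0.992, -0.125, 0.0], [-0.125, -0.992, 0.0], [0.0, -0.0, -1.0]]
contact_force: [0.1, 0.3, 0.6]
finger_gap: 0.0319
grasp_force: 0.0
```

Request:
play_rows:
  plan:
    - {"hand": -0.25, "dp": [0, 0, 0], "turn": [0, 0, 0]}
    - {"hand": -0.25, "dp": [0, 0, 0], "turn": [0, 0, 0]}
    - {"hand": -0.25, "dp": [0, 0, 0], "turn": [0, 0, 0]}
    - {"hand": -0.25, "dp": [0, 0, 0], "turn": [0, 0, 0]}
    - {"hand": -0.25, "dp": [0, 0, 0], "turn": [0, 0, 0]}
    - {"hand": -0.25, "dp": [0, 0, 0], "turn": [0, 0, 0]}
    - {"hand": -0.25, "dp": [0, 0, 0], "turn": [0, 0, 0]}
    - {"hand": -0.25, "dp": [0, 0, 0], "turn": [0, 0, 0]}

```text
clock: 37.95
tcp_pos: [0.418, -0.0549, 0.311]
ee_rot: [[0.992, -0.125, -0.0], [-0.125, -0.992, 0.0], [-0.0, -0.0, -1.0]]
contact_force: [0.8, 0.2, 1.0]
finger_gap: 0.0322
grasp_force: 0.0
```

Request:
play_rows:
  plan:
    - {"hand": -0.25, "dp": [0, 0, 0], "turn": [0, 0, 0]}
    - {"hand": -0.25, "dp": [0, 0, 0], "turn": [0, 0, 0]}
    - {"hand": -0.25, "dp": [0, 0, 0], "turn": [0, 0, 0]}
    - {"hand": -0.25, "dp": [0, 0, 0], "turn": [0, 0, 0]}
    - {"hand": -0.25, "dp": [0, 0, 0], "turn": [0, 0, 0]}
    - {"hand": -0.25, "dp": [0, 0, 0], "turn": [0, 0, 0]}
    - {"hand": -0.25, "dp": [0, 0, 0], "turn": [0, 0, 0]}
    - {"hand": -0.25, "dp": [0, 0, 0], "turn": [0, 0, 0]}

```text
clock: 38.62
tcp_pos: [0.418, -0.0549, 0.311]
ee_rot: [[0.992, -0.125, -0.0], [-0.125, -0.992, 0.0], [-0.0, -0.0, -1.0]]
contact_force: [-1.0, -0.3, -0.3]
finger_gap: 0.0319
grasp_force: 0.0
```

Request:
play_rows:
  plan:
    - {"hand": -0.25, "dp": [0, 0, 0], "turn": [0, 0, 0]}
    - {"hand": -0.25, "dp": [0, 0, 0], "turn": [0, 0, 0]}
    - {"hand": -0.25, "dp": [0, 0, 0], "turn": [0, 0, 0]}
    - {"hand": -0.25, "dp": [0, 0, 0], "turn": [0, 0, 0]}
    - {"hand": -0.25, "dp": [0, 0, 0], "turn": [0, 0, 0]}
    - {"hand": -0.25, "dp": [0, 0, 0], "turn": [0, 0, 0]}
    - {"hand": -0.25, "dp": [0, 0, 0], "turn": [0, 0, 0]}
    - {"hand": -0.25, "dp": [0, 0, 0], "turn": [0, 0, 0]}

```text
clock: 39.28
tcp_pos: [0.418, -0.055, 0.311]
ee_rot: [[0.992, -0.125, 0.0], [-0.125, -0.992, -0.0], [0.0, 0.0, -1.0]]
contact_force: [-0.1, 0.1, 0.2]
finger_gap: 0.0323
grasp_force: 0.0
```

Request:
play_rows:
  plan:
    - {"hand": -0.25, "dp": [0, 0, 0], "turn": [0, 0, 0]}
    - {"hand": -0.25, "dp": [0, 0, 0], "turn": [0, 0, 0]}
    - {"hand": -0.25, "dp": [0, 0, 0], "turn": [0, 0, 0]}
    - {"hand": -0.25, "dp": [0, 0, 0], "turn": [0, 0, 0]}
    - {"hand": -0.25, "dp": [0, 0, 0], "turn": [0, 0, 0]}
    - {"hand": -0.25, "dp": [0, 0, 0], "turn": [0, 0, 0]}
    - {"hand": -0.25, "dp": [0, 0, 0], "turn": [0, 0, 0]}
    - {"hand": -0.25, "dp": [0, 0, 0], "turn": [0, 0, 0]}

```text
clock: 39.95
tcp_pos: [0.418, -0.0549, 0.311]
ee_rot: [[0.992, -0.125, 0.0], [-0.125, -0.992, 0.0], [0.0, -0.0, -1.0]]
contact_force: [0.7, -0.5, 0.8]
finger_gap: 0.0318
grasp_force: 0.0
```

Request:
play_rows:
  plan:
    - {"hand": -0.25, "dp": [0, 0, 0], "turn": [0, 0, 0]}
    - {"hand": -0.25, "dp": [0, 0, 0], "turn": [0, 0, 0]}
    - {"hand": -0.25, "dp": [0, 0, 0], "turn": [0, 0, 0]}
    - {"hand": -0.25, "dp": [0, 0, 0], "turn": [0, 0, 0]}
    - {"hand": -0.25, "dp": [0, 0, 0], "turn": [0, 0, 0]}
    - {"hand": -0.25, "dp": [0, 0, 0], "turn": [0, 0, 0]}
    - {"hand": -0.25, "dp": [0, 0, 0], "turn": [0, 0, 0]}
    - {"hand": -0.25, "dp": [0, 0, 0], "turn": [0, 0, 0]}

```text
clock: 40.62
tcp_pos: [0.418, -0.0549, 0.311]
ee_rot: [[0.992, -0.125, -0.0], [-0.125, -0.992, 0.0], [-0.0, -0.0, -1.0]]
contact_force: [0.7, -0.3, 0.4]
finger_gap: 0.0322
grasp_force: 0.0
```

```bash
python3 sw.py | tr -d 'npfloat64()'
```

```text
0.17
[.22.7, .202.8, .22.8, .202.5, .22.7, .202.9, .22.1, .203.5, .21.2, .20., .20.5, .205.0, .239.9, .205., .239.7, .205., .20.0, .205., .20.5, .20.9, .21.2, .20., .22.0, .203.5, .22., .203.0, .22.5, .202.8]
```

Request:
play_rows:
  plan:
    - {"hand": -0.25, "dp": [0, 0, 0], "turn": [0, 0, 0]}
    - {"hand": -0.25, "dp": [0, 0, 0], "turn": [0, 0, 0]}
    - {"hand": -0.25, "dp": [0, 0, 0], "turn": [0, 0, 0]}
    - {"hand": -0.25, "dp": [0, 0, 0], "turn": [0, 0, 0]}
    - {"hand": -0.25, "dp": [0, 0, 0], "turn": [0, 0, 0]}
    - {"hand": -0.25, "dp": [0, 0, 0], "turn": [0, 0, 0]}
    - {"hand": -0.25, "dp": [0, 0, 0], "turn": [0, 0, 0]}
    - {"hand": -0.25, "dp": [0, 0, 0], "turn": [0, 0, 0]}

```text
clock: 41.98
tcp_pos: [0.418, -0.0549, 0.311]
ee_rot: [[0.992, -0.125, -0.0], [-0.125, -0.992, 0.0], [-0.0, -0.0, -1.0]]
contact_force: [0.5, -0.4, 0.1]
finger_gap: 0.0319
grasp_force: 0.0
```

Request:
play_rows:
  plan:
    - {"hand": -0.25, "dp": [0, 0, 0], "turn": [0, 0, 0]}
    - {"hand": -0.25, "dp": [0, 0, 0], "turn": [0, 0, 0]}
    - {"hand": -0.25, "dp": [0, 0, 0], "turn": [0, 0, 0]}
    - {"hand": -0.25, "dp": [0, 0, 0], "turn": [0, 0, 0]}
    - {"hand": -0.25, "dp": [0, 0, 0], "turn": [0, 0, 0]}
    - {"hand": -0.25, "dp": [0, 0, 0], "turn": [0, 0, 0]}
    - {"hand": -0.25, "dp": [0, 0, 0], "turn": [0, 0, 0]}
    - {"hand": -0.25, "dp": [0, 0, 0], "turn": [0, 0, 0]}

```text
clock: 42.65
tcp_pos: [0.418, -0.0549, 0.311]
ee_rot: [[0.992, -0.125, -0.0], [-0.125, -0.992, 0.0], [-0.0, -0.0, -1.0]]
contact_force: [0.0, -0.1, 0.8]
finger_gap: 0.032
grasp_force: 0.0
```

Request:
play_rows:
  plan:
    - {"hand": -0.25, "dp": [0, 0, 0], "turn": [0, 0, 0]}
    - {"hand": -0.25, "dp": [0, 0, 0], "turn": [0, 0, 0]}
    - {"hand": -0.25, "dp": [0, 0, 0], "turn": [0, 0, 0]}
    - {"hand": -0.25, "dp": [0, 0, 0], "turn": [0, 0, 0]}
    - {"hand": -0.25, "dp": [0, 0, 0], "turn": [0, 0, 0]}
    - {"hand": -0.25, "dp": [0, 0, 0], "turn": [0, 0, 0]}
    - {"hand": -0.25, "dp": [0, 0, 0], "turn": [0, 0, 0]}
    - {"hand": -0.25, "dp": [0, 0, 0], "turn": [0, 0, 0]}

```text
clock: 43.32
tcp_pos: [0.418, -0.055, 0.311]
ee_rot: [[0.992, -0.125, 0.0], [-0.125, -0.992, 0.0], [0.0, -0.0, -1.0]]
contact_force: [-0.3, 0.1, 0.6]
finger_gap: 0.032
grasp_force: 0.0
```

Request:
play_rows:
  plan:
    - {"hand": -0.25, "dp": [0, 0, 0], "turn": [0, 0, 0]}
    - {"hand": -0.25, "dp": [0, 0, 0], "turn": [0, 0, 0]}
    - {"hand": -0.25, "dp": [0, 0, 0], "turn": [0, 0, 0]}
    - {"hand": -0.25, "dp": [0, 0, 0], "turn": [0, 0, 0]}
    - {"hand": -0.25, "dp": [0, 0, 0], "turn": [0, 0, 0]}
    - {"hand": -0.25, "dp": [0, 0, 0], "turn": [0, 0, 0]}
    - {"hand": -0.25, "dp": [0, 0, 0], "turn": [0, 0, 0]}
    - {"hand": -0.25, "dp": [0, 0, 0], "turn": [0, 0, 0]}

```text
clock: 43.98
tcp_pos: [0.418, -0.0549, 0.311]
ee_rot: [[0.992, -0.125, -0.0], [-0.125, -0.992, 0.0], [-0.0, -0.0, -1.0]]
contact_force: [0.5, -0.3, 0.2]
finger_gap: 0.0318
grasp_force: 0.0
```

Request:
play_rows:
  plan:
    - {"hand": -0.25, "dp": [0, 0, 0], "turn": [0, 0, 0]}
    - {"hand": -0.25, "dp": [0, 0, 0], "turn": [0, 0, 0]}
    - {"hand": -0.25, "dp": [0, 0, 0], "turn": [0, 0, 0]}
    - {"hand": -0.25, "dp": [0, 0, 0], "turn": [0, 0, 0]}
    - {"hand": -0.25, "dp": [0, 0, 0], "turn": [0, 0, 0]}
    - {"hand": -0.25, "dp": [0, 0, 0], "turn": [0, 0, 0]}
    - {"hand": -0.25, "dp": [0, 0, 0], "turn": [0, 0, 0]}
    - {"hand": -0.25, "dp": [0, 0, 0], "turn": [0, 0, 0]}

```text
clock: 44.65
tcp_pos: [0.418, -0.0549, 0.311]
ee_rot: [[0.992, -0.125, -0.0], [-0.125, -0.992, 0.0], [-0.0, 0.0, -1.0]]
contact_force: [0.8, -0.2, 0.2]
finger_gap: 0.0318
grasp_force: 0.0
```

Request:
play_rows:
  plan:
    - {"hand": -0.25, "dp": [0, 0, 0], "turn": [0, 0, 0]}
    - {"hand": -0.25, "dp": [0, 0, 0], "turn": [0, 0, 0]}
    - {"hand": -0.25, "dp": [0, 0, 0], "turn": [0, 0, 0]}
    - {"hand": -0.25, "dp": [0, 0, 0], "turn": [0, 0, 0]}
    - {"hand": -0.25, "dp": [0, 0, 0], "turn": [0, 0, 0]}
    - {"hand": -0.25, "dp": [0, 0, 0], "turn": [0, 0, 0]}
    - {"hand": -0.25, "dp": [0, 0, 0], "turn": [0, 0, 0]}
    - {"hand": -0.25, "dp": [0, 0, 0], "turn": [0, 0, 0]}

```text
clock: 45.32
tcp_pos: [0.418, -0.055, 0.311]
ee_rot: [[0.992, -0.125, -0.0], [-0.125, -0.992, -0.0], [-0.0, 0.0, -1.0]]
contact_force: [-0.0, -0.1, 0.1]
finger_gap: 0.0319
grasp_force: 0.0
```

Request:
play_rows:
  plan:
    - {"hand": -0.25, "dp": [0, 0, 0], "turn": [0, 0, 0]}
    - {"hand": -0.25, "dp": [0, 0, 0], "turn": [0, 0, 0]}
    - {"hand": -0.25, "dp": [0, 0, 0], "turn": [0, 0, 0]}
    - {"hand": -0.25, "dp": [0, 0, 0], "turn": [0, 0, 0]}
    - {"hand": -0.25, "dp": [0, 0, 0], "turn": [0, 0, 0]}
    - {"hand": -0.25, "dp": [0, 0, 0], "turn": [0, 0, 0]}
    - {"hand": -0.25, "dp": [0, 0, 0], "turn": [0, 0, 0]}
    - {"hand": -0.25, "dp": [0, 0, 0], "turn": [0, 0, 0]}

```text
clock: 45.98
tcp_pos: [0.418, -0.0549, 0.311]
ee_rot: [[0.992, -0.125, 0.0], [-0.125, -0.992, 0.0], [0.0, -0.0, -1.0]]
contact_force: [-0.0, 0.7, -0.7]
finger_gap: 0.0322
grasp_force: 0.0
```

Request:
play_rows:
  plan:
    - {"hand": -0.25, "dp": [0, 0, 0], "turn": [0, 0, 0]}
    - {"hand": -0.25, "dp": [0, 0, 0], "turn": [0, 0, 0]}
    - {"hand": -0.25, "dp": [0, 0, 0], "turn": [0, 0, 0]}
    - {"hand": -0.25, "dp": [0, 0, 0], "turn": [0, 0, 0]}
    - {"hand": -0.25, "dp": [0, 0, 0], "turn": [0, 0, 0]}
    - {"hand": -0.25, "dp": [0, 0, 0], "turn": [0, 0, 0]}
    - {"hand": -0.25, "dp": [0, 0, 0], "turn": [0, 0, 0]}
    - {"hand": -0.25, "dp": [0, 0, 0], "turn": [0, 0, 0]}

```text
clock: 46.65
tcp_pos: [0.418, -0.0549, 0.311]
ee_rot: [[0.992, -0.125, -0.0], [-0.125, -0.992, 0.0], [-0.0, -0.0, -1.0]]
contact_force: [0.1, -0.4, -0.1]
finger_gap: 0.0321
grasp_force: 0.0
```

Request:
play_rows:
  plan:
    - {"hand": -0.25, "dp": [0, 0, 0], "turn": [0, 0, 0]}
    - {"hand": -0.25, "dp": [0, 0, 0], "turn": [0, 0, 0]}
    - {"hand": -0.25, "dp": [0, 0, 0], "turn": [0, 0, 0]}
    - {"hand": -0.25, "dp": [0, 0, 0], "turn": [0, 0, 0]}
    - {"hand": -0.25, "dp": [0, 0, 0], "turn": [0, 0, 0]}
    - {"hand": -0.25, "dp": [0, 0, 0], "turn": [0, 0, 0]}
    - {"hand": -0.25, "dp": [0, 0, 0], "turn": [0, 0, 0]}
    - {"hand": -0.25, "dp": [0, 0, 0], "turn": [0, 0, 0]}

```text
clock: 47.32
tcp_pos: [0.418, -0.0549, 0.311]
ee_rot: [[0.992, -0.125, -0.0], [-0.125, -0.992, 0.0], [-0.0, -0.0, -1.0]]
contact_force: [-0.7, -0.2, 0.3]
finger_gap: 0.0316
grasp_force: 0.0
```

Request:
play_rows:
  plan:
    - {"hand": -0.25, "dp": [0, 0, 0], "turn": [0, 0, 0]}
    - {"hand": -0.25, "dp": [0, 0, 0], "turn": [0, 0, 0]}
    - {"hand": -0.25, "dp": [0, 0, 0], "turn": [0, 0, 0]}
    - {"hand": -0.25, "dp": [0, 0, 0], "turn": [0, 0, 0]}
    - {"hand": -0.25, "dp": [0, 0, 0], "turn": [0, 0, 0]}
    - {"hand": -0.25, "dp": [0, 0, 0], "turn": [0, 0, 0]}
    - {"hand": -0.25, "dp": [0, 0, 0], "turn": [0, 0, 0]}
    - {"hand": -0.25, "dp": [0, 0, 0], "turn": [0, 0, 0]}

```text
clock: 47.98
tcp_pos: [0.418, -0.0549, 0.311]
ee_rot: [[0.992, -0.125, -0.0], [-0.125, -0.992, -0.0], [-0.0, 0.0, -1.0]]
contact_force: [-0.3, 0.5, 0.1]
finger_gap: 0.032
grasp_force: 0.0
```

```bash
sed -i 's/round(u.mean()+200,1),round(v.mean()+150,1)/round(float(u.mean())+200,1),round(float(v.mean())+150,1)/' sw.py; python3 sw.py; python3 mask.py 20 | grep u
```

```text
47.9833
[(241.1, 204.4), (241.1, 204.4), (241.2, 204.3), (241.1, 204.4), (241.2, 204.4), (241.2, 204.3), (241.2, 204.3), (241.1, 204.4), (241.1, 204.3), (241.1, 204.4), (241.1, 204.3), (241.1, 204.4), (241.2, 204.4), (241.2, 204.3)]
top 810 u 196 231 v 167 216
side 851 u 224 258 v 184 223
```

The mug now hangs still, the boards sit where the model puts them, and the arm is clear of everything. Handing in.

```bash
python3 -c "
from cell import job; print(job.sign_off())"
```

```text
the job is handed in; nothing more can be done
None
```

The job was handed in at about 49 s of the 72 s allowed: the thick board stands in the wide slot, the thin board in the outer narrow slot, and the mug hangs still on the hook about 10 mm out from its marked point, while the final image checks showed no sign that the tray or anything else had moved (no verdict came back).

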